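Close the adjustable wrench on the clamp nut and tighten it

TASK

Lay the adjustable wrench flat on the fixture with its open jaws round the clamp nut and let go of it. Then close the jaw snugly on the nut by rolling the wrench's worm (do not push the jaw itself), and only then use the wrench to turn the nut clockwise, seen from above, until it comes up against its stop. Leave the wrench snug on the nut, lying flat, and leave the other things on the table where they are.

Things in the scene. Friction and masses are not known exactly. Their poses are not given: they have to be found in the camera images.
- wrench: Loose adjustable wrench, bare steel, 193 mm long, about 0.5 kg, lying flat, worm up. Origin: on the underside, below wrench_jaw. x points along the handle to the jaws, y from fixed to sliding jaw, z up. Head: 23 to 60 mm behind the origin, 74 mm wide, 18 mm thick. Handle: bar 22 mm wide, 16 mm thick, its underside level with the head's, from 60 to 175 mm behind the origin.
- wrench_grip (a point): Point in the wrench's handle close to the balance point: 80 mm behind wrench_jaw, 9 mm above the underside. Axes as the wrench's.
- wrench_jaw (a point): Point of the wrench 9 mm above its underside where the axis of a 34 mm nut lies once the jaw is closed on it. Flat of the fixed jaw: 17 mm to its -y side; the sliding jaw is on the +y side. The throat (back of the mouth) is 23 mm behind (-x); jaw tips 18 mm (fixed) and 16 mm (sliding) ahead. Jaws are 15 to 17 mm broad (y), 18 mm thick. Axes as the wrench's.
- worm_top (a point): Top of the wrench's worm: knurled wheel 24 mm across, 22 mm wide, axis along wrench y, 42 mm behind wrench_jaw and 4 mm to +y; stands 7 mm above the head, 25 mm above the underside. Rubbing its top towards the jaws (+x), pressed with 8 to 25 N, closes the jaw 1.8 mm per 10 mm rolled; the other way opens it. Stiff (4 N at the rim), stays where left; the finger slips once the jaw is tight.
- jaw: Sliding jaw of the wrench, 38 x 15 x 18 mm. Origin: middle of the lower edge of its flat (the face that meets the nut), in the wrench's axes; it slides along wrench y. Jaw opening = its y distance from the fixed jaw's flat; it starts about 38.5 to 45.5 mm open.
- worm (a joint): Angle of the worm, rad: 0 at a jaw opening of 42 mm; grows as the jaw opens, 2.2 mm per rad, so the jaw is snug on the 34 mm nut near -3.6. Starts between -1.5 and 1.5.
- nut_mid (a point): Steel hexagon clamp nut, 34 mm across flats, 22 mm high, on the fixture's deck; a 20 mm stud rises 12 mm above it. Point on its axis, 9 mm above the deck: meets wrench_jaw when the wrench is snug. Axes turn with the nut: z up; x is the direction the wrench's x must have for its jaws to pass along two flats (those facing +y, -y) with the handle over the deck. Turns against 0.35 N m.
- nut_corner (a point): A corner of the nut's upper face, 20 mm from its axis along the nut's x; it turns with the nut.
- nut (a joint): Angle the nut has been turned clockwise seen from above, rad. Starts between 0 and 0.15; a firm stop at 0.70.
- fixture_deck (a point): Fixed aluminium fixture: point on its deck, 40 mm above the table, on the nut's axis. Fixture axes. The deck reaches 75 mm to either x side, 35 mm to -y, 105 mm to +y; the wrench's handle lies over the +y side, its end overhanging (along +y at nut angle 0.35). On the -y side a strap clamps a round steel part on a low base, none of it above the deck, out to 150 mm.
- spanner: Bystander: loose open-ended spanner 150 mm long.
- caliper: Bystander: loose caliper, 190 mm, lying flat.
- gauge_case: Bystander: loose black gauge case, 75 x 115 x 36 mm.
- housing: Bystander: loose flanged steel disc, 84 mm across, 16 mm high.
- vblock: Bystander: loose dark steel V-block, 70 x 50 x 44 mm.
- cleaner: Bystander: loose white plastic bottle, 48 mm across, 110 mm high.
- square: Bystander: loose steel square, legs about 100 mm, lying flat.
Mind the look-alikes: they are no part of the job. Leave any blue look-alike of the wrench alone.

How it is judged:
On the way, in this order (a step that is already met when the one before it is completed fails the run):
1. the wrench lies flat on the deck with its still open jaws round the nut, let go by the fingers (x of nut_mid in the frame of wrench_jaw between -0.006 and 0.01 m and y of nut_mid in the frame of wrench_jaw between -0.003 and 0.015 m and z of nut_mid in the frame of wrench_jaw between -0.004 and 0.004 m and angle between wrench_jaw's own z axis and vertical below 0.06 rad and contact force between the fingers and wrench below 0.2 N and value of joint worm above -2.73 rad), for 0.1 s.
2. the jaw has been closed on the nut by the worm: opening within 1.5 mm of the nut's 34 mm (value of joint worm below -2.95 rad and distance between nut_mid and wrench_jaw below 0.012 m), for 0.2 s.
3. the nut has been turned to its stop (value of joint nut above 0.64 rad), for 0.2 s.
At the end, for the whole second after the job is handed in: The nut stands within 0.06 rad of its stop, the wrench lies flat (within 0.06 rad) round it with the jaw opening within 2 mm of the nut's 34 mm and wrench_jaw within 12 mm of nut_mid, at rest (value of joint nut above 0.64 rad and value of joint worm below -2.73 rad and distance between nut_mid and wrench_jaw below 0.012 m and angle between wrench_jaw's own z axis and vertical below 0.06 rad and linear speed of wrench below 0.01 m/s); the robot touches nothing.
It fails at once if the nut is turned (its corner moved more than 4 mm) while the jaw is more than 3 mm wider than the nut (distance of nut_corner from where it was at the start of the episode above 0.004 m and value of joint worm above -2.27 rad).
It fails at once if a bystander is moved more than 40 mm (distance of any of spanner, caliper, gauge_case, housing, vblock, cleaner, square from where it was at the start of the episode above 0.04 m).
It fails at once if the sliding jaw is pushed directly by the fingers with over 12 N instead of being moved by the worm (contact force between the fingers and jaw above 12 N).
It also fails if it takes over 72 s, if anything falls off the work surface, if the arm or the gripper's body presses on something with over 40 N, if the wrist force passes 120 N, or if a joint passes its speed limit or range.

ROBOT

A 6-joint arm with a two-finger parallel gripper is mounted at the origin on the work surface. World frame = base frame: x ahead of the robot, y to its left, z up, the work surface at z = 0. Lengths are in m, angles in rad, forces in N, time in s.
With the tool pointing down it reaches from about 0.375 to 0.975 m from the base axis. Payload 3.8 kg.
Tool frame: the origin (TCP) lies on the mounting face of the last link; the fingertips stand 173 mm ahead of it and the grasp point (between the pads) lies 155 mm ahead of it; z points along the fingers, y is the direction in which the jaws open and shut (so a half turn about z gives the same grasp; the last joint's range is limited). The gripper opens to 85 mm and grips with 20 to 120 N. Pads are 22 mm wide; open, the fingers measure 114 mm over their backs; the gripper's body (76 mm by 85 mm) begins 54 mm behind the grasp point. The pads swing forward as they close: fully open they stand 13 mm farther back than shut.
Start: joints at [1.281, 0.264, 1.604, -0, 1.274, -0.037], TCP at [0.169, 0.654, 0.405] pointing down, gripper open.
Joint ranges: [-2.63, 2.63], [-0.94, 2.18], [0.31, 2.57], [-1.31, 4.45], [0, 2.66], [-2.55, 2.55]. Speed limits (rad/s): [2.57, 2.57, 3.14, 3.14, 3.14, 3.14].

INTERFACE

Orientations are given as a rotation vector (axis times angle).
In Python, from workcell import bot gives the robot as it stands.
- The arm moves only by the shell command python3 -m jog 'ROWS' [FORCE]. ROWS is JSON, a list that holds one entry, the list of rows, each a list of 7 numbers: the closure, from 0 (fully open) to 1 (shut), then the shift along the tool's x, y, z in cm, then the turn, a rotation vector about the tool's x, y, z in rad. A call has 1 to 12 rows; each row is the pose to reach, as a shift and turn from the pose commanded when the call began, along the tool's axes at that moment; what a row does not reach only later rows make up. A row lasts 1/8 s, in which the tool goes at most 62.5 mm and 10.7 degrees, less where a joint would pass 70% of its speed; a pose out of reach is approached as far as the arm can. A call with a gripper value outside its range is refused whole. The fingers move at their own pace and stop on an object; FORCE is the grip in N (left out, the last holds). Time passes only in rows, so rows that repeat a pose let the fingers close. It gives the time, the measured TCP pose, the force and the opening at its end, in the units of the state.
- bot.read_state(): the state, without advancing time (a new reading comes with each control period).
- bot.read_camera(name): name is "side" or "top" or "wrist"; returns the picture (480x640x3 uint8, red, green, blue); there is no depth.
- bot.camera_model(name): a dict with "intrinsics" (3x3 intrinsics, pixels), "rvec" (rotation vector, rad) and "tvec" (3), from world to camera coordinates, as OpenCV has them. Camera axes: x right, y down, z forward; pixel columns grow to the right and rows downward; lengths in m; the calibration is good to about 2 mm. A picture is of the moment at which its call begins: read the wrist's pose just before it. camera_model takes no time and is no camera call; for the wrist camera it gives the pose at the moment of the call.
- bot.finish_job(): hands the job in, once; it reports no verdict.
The state is a dict: "time": time; "q": joint angles; "joint_vel": joint speeds; "joint_torque": joint torques, N m; "tool_pos": TCP position; "tcp_rot": TCP orientation; "wrist_force": force on the tool from outside, world axes, zero at the start; "torque": the same for the moment, N m; "width": opening from 0.0 (shut) to 1.0 (fully open).
Only numpy, scipy, OpenCV 4.12 (cv2) and the standard library are available. Lean on these libraries where they do the work, as an engineer would, in place of code of your own. Each camera call takes 0.05 s, during which the arm holds its last target.

## Working session

There is one attempt and no reset: what is moved stays moved. The work goes in short steps, Python scripts to look and compute and a shell command to move; the robot and the scene stay as the last step left them, time stands still between calls to the robot, and variables do not carry over. Pictures are saved under pics/ and viewed, and the job is handed in when it is done.

```bash
ls -la; mkdir -p pics
python3 - <<'E'
from workcell import bot
import cv2,json
print(bot.read_state())
for n in ["side","top","wrist"]:
    m=bot.camera_model(n); print(n,m)
    cv2.imwrite(f"pics/{n}0.png",bot.read_camera(n)[:,:,::-1])
E
```

```text
total 12
drwxr-xr-x  3 agent agent 4096 Dec  7 13:44 .
drwxr-xr-x 23 root  root  4096 Dec  7 13:44 ..
drwxr-xr-x  2 agent agent 4096 Dec  7 13:44 pics
{'time': 0.0, 'q': array([ 1.28110917e+00,  2.64761970e-01,  1.60538590e+00, -1.12626483e-05,
        1.27371826e+00, -3.68734832e-02]), 'joint_vel': array([ 5.74870146e-04, -1.21166308e-03,  2.53166896e-04, -5.83448416e-05,
        1.82735178e-04, -3.70058727e-04]), 'joint_torque': array([ 4.15376480e-04, -5.15130258e+01, -3.67309034e+01, -6.77147546e-05,
        1.30864192e-02, -1.16130329e-05]), 'tool_pos': array([0.16872351, 0.65321161, 0.40334923]), 'tcp_rot': array([-0.3960114 , -3.11616941,  0.00352601]), 'wrist_force': array([-0.40108514, -0.48836362, -0.05492736]), 'torque': array([ 0.0054007 , -0.0104774 ,  0.01948828]), 'width': 0.9979802877847985}
side {'intrinsics': array([[540.65137143,   0.        , 314.72001642],
       [  0.        , 540.65137143, 241.72167715],
       [  0.        ,   0.        ,   1.        ]]), 'rvec': array([ 2.1576462 , -0.14237223,  0.07693095]), 'tvec': array([-0.52169094,  0.06547566,  1.15363824])}
top {'intrinsics': array([[449.80735454,   0.        , 328.56352382],
       [  0.        , 449.80735454, 236.86487102],
       [  0.        ,   0.        ,   1.        ]]), 'rvec': array([ 2.14510152, -2.11035004,  0.18368185]), 'tvec': array([-0.03091339,  0.5009008 ,  1.09424594])}
wrist {'intrinsics': array([[383.26881673,   0.        , 314.75735895],
       [  0.        , 383.26881673, 240.87879884],
       [  0.        ,   0.        ,   1.        ]]), 'rvec': array([-2.30207525, -1.782562  , -0.24680644]), 'tvec': array([-0.67443108, -0.03460329,  0.37823542])}
```

View pics/side0.png

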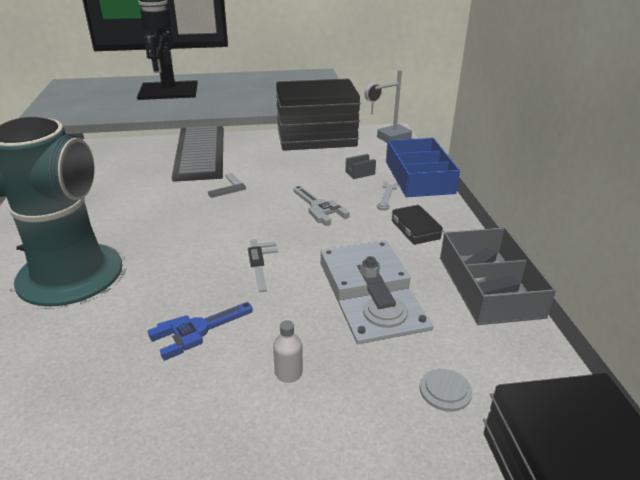

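View pics/top0.png

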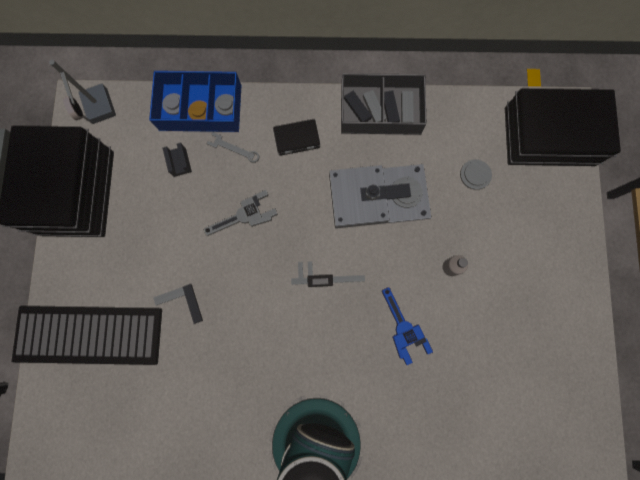

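View pics/wrist0.png

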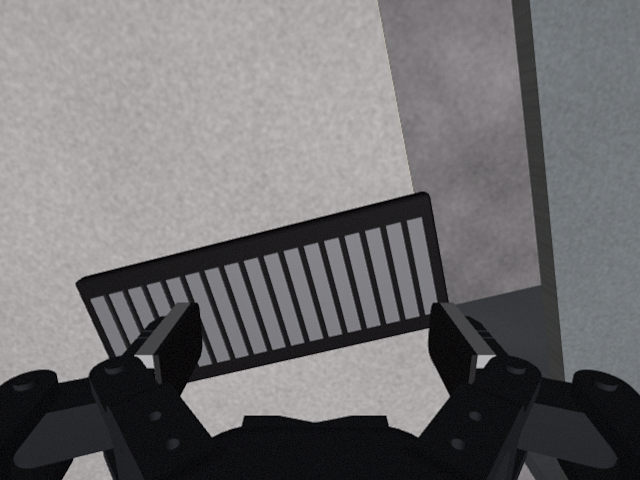

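In the top view the candidates are the bare-steel adjustable wrench at (245,210), the blue look-alike at (407,325) and the open-ended spanner at (233,148). The steel one at (245,210) fits, with its worm up. I'll confirm it in enlarged crops, along with the fixture.

Run:
```python
import cv2
t=cv2.imread("pics/top0.png"); s=cv2.imread("pics/side0.png")
cv2.imwrite("pics/c1.png",cv2.resize(t[175:250,190:290],None,fx=8,fy=8,interpolation=cv2.INTER_CUBIC))
cv2.imwrite("pics/c2.png",cv2.resize(t[155:235,325:435],None,fx=7,fy=7,interpolation=cv2.INTER_CUBIC))
cv2.imwrite("pics/c3.png",cv2.resize(s[175:235,280:360],None,fx=9,fy=9,interpolation=cv2.INTER_CUBIC))
```

```text
(no output)
```

View pics/c1.png

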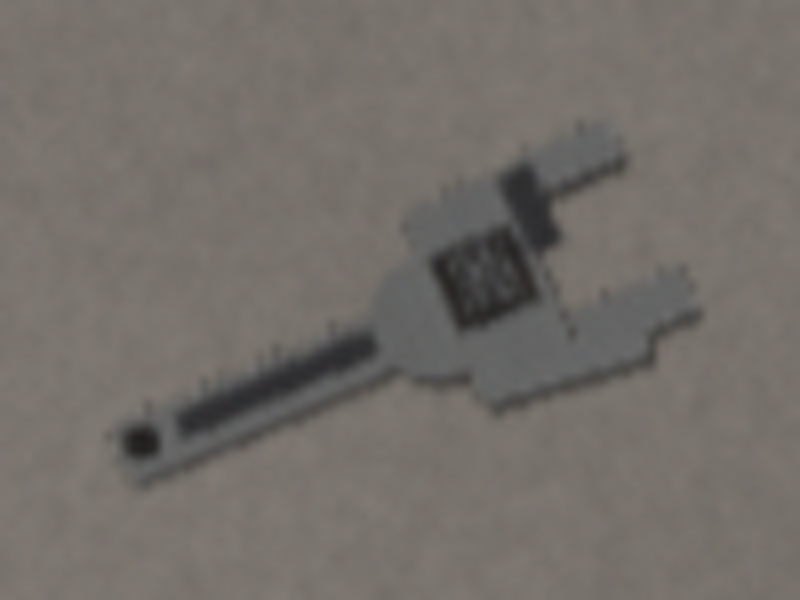

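View pics/c2.png

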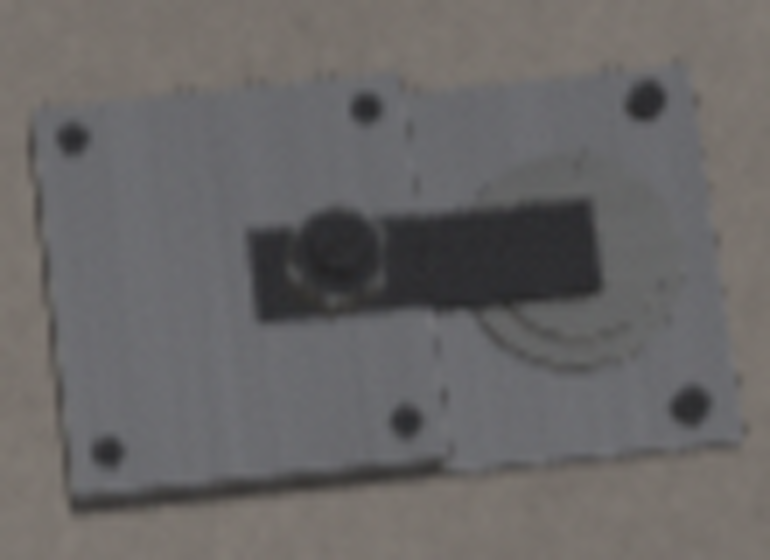

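View pics/c3.png

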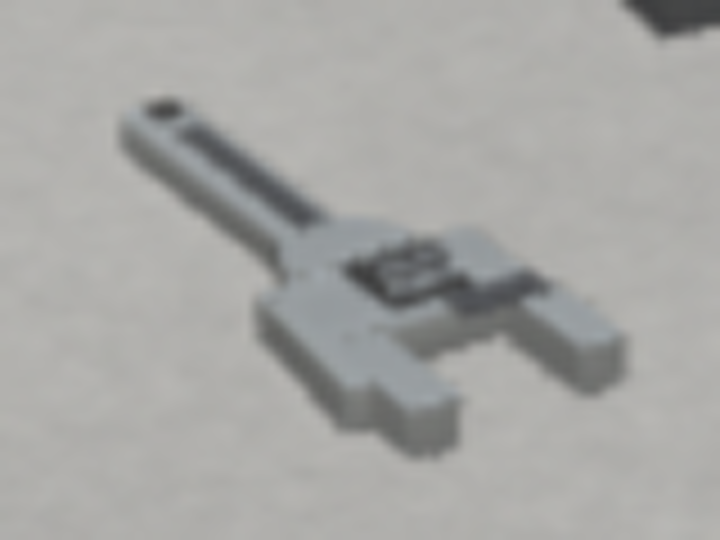

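```bash
cat > h.py <<'E'
from workcell import bot
import numpy as np, cv2
from scipy.spatial.transform import Rotation as R
def cam(name):
    m=bot.camera_model(name); return m
def back(m,px,z):
    K=m["intrinsics"]; Rm=R.from_rotvec(m["rvec"]).as_matrix(); t=m["tvec"]
    d=Rm.T@np.linalg.inv(K)@np.array([px[0],px[1],1.]); c=-Rm.T@t
    return c+d*(z-c[2])/d[2]
def proj(m,P):
    p,_=cv2.projectPoints(np.atleast_2d(np.array(P,float)),m["rvec"],m["tvec"],m["intrinsics"],None); return p[:,0]
def pose():
    s=bot.read_state(); return np.array(s["tool_pos"]),R.from_rotvec(s["tcp_rot"]),s
def down(yaw):
    # tool z down; tool y axis direction (opening) at angle yaw in world xy
    y=np.array([np.cos(yaw),np.sin(yaw),0]); z=np.array([0,0,-1.]); x=np.cross(y,z)
    return R.from_matrix(np.c_[x,y,z])
def shift(target_tcp,target_R):
    p,r,s=pose()
    d=r.inv().apply(np.array(target_tcp)-p)*100
    w=(r.inv()*target_R).as_rotvec()
    print("shift cm",d.round(2),"turn",w.round(4),"deg",np.degrees(np.linalg.norm(w)).round(1))
    return d,w
def yaws():
    p,r,s=pose(); y=r.as_matrix()[:,1]; return np.arctan2(y[1],y[0])
E
python3 - <<'E'
from h import *
m=cam("top")
def c1(x,y): return (190+x/8-.44,175+y/8-.44)
def c2(x,y): return (325+x/7-.43,155+y/7-.43)
print("hole",back(m,c1(141,441),.016)); print("worm",back(m,c1(485,280),.025))
print("fixjaw tip",back(m,c1(690,290),.018)); print("slot corner",back(m,c1(540,210),.018))
print("stud top", back(m,c2(338,240),.074)); 
for p in [(72,138),(366,108),(108,452),(406,420)]: print("screw",back(m,c2(*p),.04))
for p in [(32,108),(400,80),(72,495),(445,460)]: print("corner",back(m,c2(*p),.04))
p,r,s=pose(); print(r.as_matrix().round(3), np.degrees(yaws()))
w=cam("wrist"); Rm=R.from_rotvec(w["rvec"]).as_matrix(); c=-Rm.T@w["tvec"]; print("cam in tool",r.inv().apply(c-p), (r.inv().as_matrix()@Rm.T).round(3))
E
```

```text
hole [0.52021788 0.29366767 0.016     ]
worm [0.57362449 0.18256108 0.025     ]
fixjaw tip [0.5730072  0.11660993 0.018     ]
slot corner [0.59917673 0.16689381 0.018     ]
stud top [ 0.62021987 -0.13203624  0.074     ]
screw [ 0.66785317 -0.03635755  0.04      ]
screw [ 0.68122615 -0.14572932  0.04      ]
screw [ 0.54858202 -0.05119246  0.04      ]
screw [ 0.56231057 -0.16009557  0.04      ]
corner [ 0.67926089 -0.0212872   0.04      ]
corner [ 0.69233021 -0.15843884  0.04      ]
corner [ 0.53233991 -0.03826543  0.04      ]
corner [ 0.54756874 -0.17426413  0.04      ]
[[-0.968  0.25  -0.001]
 [ 0.25   0.968 -0.002]
 [ 0.    -0.002 -1.   ]] 75.51785065715985
cam in tool [0.06983676 0.00037592 0.03114432] [[-0.    -0.962 -0.274]
 [ 1.    -0.001  0.001]
 [-0.001 -0.274  0.962]]
```

The enlarged crop confirms the bare-steel wrench at (245,210): worm up, head to the right, sliding jaw on the upper side. I'll move the wrist camera above it next.

Run:
```python
from h import *
shift([.563,.197,.34],down(np.radians(24)))
```

```text
shift cm [-49.58 -34.31   6.42] turn [-1.700e-03  7.000e-04  8.992e-01] deg 51.5
```

```bash
R="[0,-49.6,-34.3,6.4,0,0,0.9]"; python3 -m jog '[[[0,-49.6,-34.3,6.4,0,0,0.9],[0,-49.6,-34.3,6.4,0,0,0.9],[0,-49.6,-34.3,6.4,0,0,0.9],[0,-49.6,-34.3,6.4,0,0,0.9],[0,-49.6,-34.3,6.4,0,0,0.9],[0,-49.6,-34.3,6.4,0,0,0.9],[0,-49.6,-34.3,6.4,0,0,0.9],[0,-49.6,-34.3,6.4,0,0,0.9],[0,-49.6,-34.3,6.4,0,0,0.9],[0,-49.6,-34.3,6.4,0,0,0.9],[0,-49.6,-34.3,6.4,0,0,0.9],[0,-49.6,-34.3,6.4,0,0,0.9]]]'
python3 - <<'E'
from h import *
m=cam("wrist"); im=bot.read_camera("wrist")
cv2.imwrite("pics/w1.png",im[:,:,::-1]); np.save("w1.npy",m,allow_pickle=True)
print(pose()[0],np.degrees(yaws()),bot.read_state()["time"])
E
```

```text
time: 1.65
tool_pos: [0.563, 0.1974, 0.3403]
tcp_rot: [-1.713, -2.632, 0.001]
wrist_force: [0.7, 0.3, 0.1]
width: 0.998
[0.56269763 0.19792478 0.34045315] 23.974392401221422 1.7
```

View pics/w1.png

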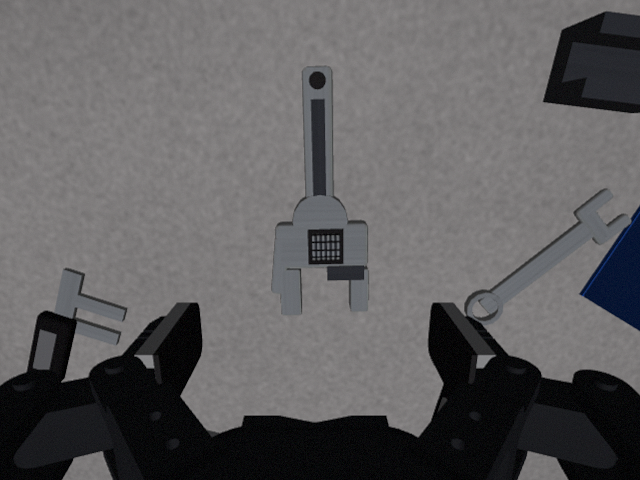

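The wrench is in full view: the hole is at (317,80), the worm at (325,246), the fixed jaw at (291,290) and the sliding jaw at (359,290). I'll enlarge this to measure it.

Run:
```python
import cv2
t=cv2.imread("pics/w1.png")
c=cv2.resize(t[190:320,255:385],None,fx=4.6,fy=4.6,interpolation=cv2.INTER_CUBIC); cv2.imwrite("pics/c4.png",cv2.convertScaleAbs(c,alpha=1.5))
c=cv2.resize(t[55:205,280:360],None,fx=4,fy=4,interpolation=cv2.INTER_CUBIC); cv2.imwrite("pics/c5.png",cv2.convertScaleAbs(c,alpha=1.5))
```

```text
(no output)
```

View pics/c4.png

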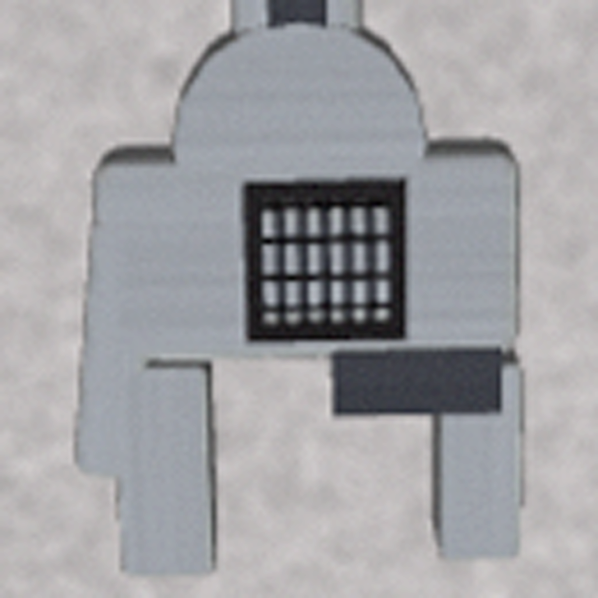

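View pics/c5.png

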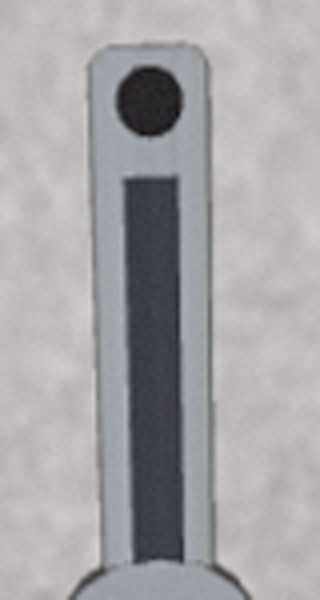

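```bash
cat >> h.py <<'E'
def fitwrench(m,pts,zb=0.0,x0=None):
    # pts: list of (px,py, wx,wy,wz) with None for unknown wx/wy
    from scipy.optimize import least_squares
    P=[(back(m,(p[0],p[1]),zb+p[4]),p[2],p[3]) for p in pts]
    def f(v):
        c,s=np.cos(v[2]),np.sin(v[2]); r=[]
        for w,a,b in P:
            dx,dy=w[0]-v[0],w[1]-v[1]; lx=c*dx+s*dy; ly=-s*dx+c*dy
            if a is not None: r.append(lx-a)
            if b is not None: r.append(ly-b)
        return np.array(r)
    o=least_squares(f,x0,loss="soft_l1",f_scale=.002); return o.x,f(o.x)*1000
E
python3 - <<'E'
from h import *
m=np.load("w1.npy",allow_pickle=True).item()
a=lambda x,y:(255+x/4.6-.4,190+y/4.6-.4); b=lambda x,y:(280+x/4-.4,55+y/4-.4)
L=[]
def add(px,wx,wy,wz): L.append((*px,wx,wy,wz))
add(a(211,571),.018,-.017,.018); add(a(208,375),None,-.017,.018)
add(a(122,572),.018,None,.018); add(a(441,555),.016,None,.018); add(a(518,553),.016,None,.018)
add(a(326,260),-.042,.004,.025)
add(b(150,45),-.175,0,.016); add(b(150,101),None,0,.016);add(b(98,400),None,-.011,.016);add(b(211,400),None,.011,.016)
add(a(180,362),-.023,None,.018)
x,r=fitwrench(m,L,0,[.587,.1425,np.radians(-66)])
print(x,np.degrees(x[2]),r.round(1))
c,s=np.cos(x[2]),np.sin(x[2])
for p in [(441,555),(441,430)]:
    w=back(m,a(*p),.018); print("slide y", -s*(w[0]-x[0])+c*(w[1]-x[1]))
E
```

```text
[ 0.59051437  0.14676856 -1.13275717] -64.90220526503589 [-0.2 -0.4  0.3 -0.3 -0.5 -0.6 -0.7  0.1  2.5  0.2  0.   0.3 -0.6  0.5]
slide y 0.0243105398231055
slide y 0.024208805070048918
```

Run:
```python
from h import *
shift([.61,-.11,.33],down(np.radians(24)))
```

```text
shift cm [-30.06  -8.19   1.03] turn [-0.0007 -0.0005 -0.0004] deg 0.1
```

```bash
python3 -m jog '[[[0,-30,-8.2,1,0,0,0],[0,-30,-8.2,1,0,0,0],[0,-30,-8.2,1,0,0,0],[0,-30,-8.2,1,0,0,0],[0,-30,-8.2,1,0,0,0],[0,-30,-8.2,1,0,0,0],[0,-30,-8.2,1,0,0,0],[0,-30,-8.2,1,0,0,0]]]'
python3 - <<'E'
from h import *
m=cam("wrist"); im=bot.read_camera("wrist")
cv2.imwrite("pics/w2.png",im[:,:,::-1]); np.save("w2.npy",m,allow_pickle=True)
print(pose()[0],np.degrees(yaws()),bot.read_state()["time"])
q=proj(m,[[.62,-.132,.062]])[0]; print(q)
u,v=q.astype(int)
t=cv2.imread("pics/w2.png")
cv2.imwrite("pics/c6.png",cv2.convertScaleAbs(cv2.resize(t[v-45:v+45,u-50:u+50],None,fx=6.5,fy=6.5,interpolation=cv2.INTER_CUBIC),alpha=1.8)); print(u-50,v-45)
E
```

```text
time: 2.7
tool_pos: [0.61, -0.1079, 0.3307]
tcp_rot: [-1.709, -2.636, -0.0]
wrist_force: [0.6, -0.8, -0.1]
width: 0.998
[ 0.60999935 -0.10800415  0.33076119] 24.101299224310733 2.75
[313.91125547 282.4422344 ]
263 237
```

View pics/w2.png

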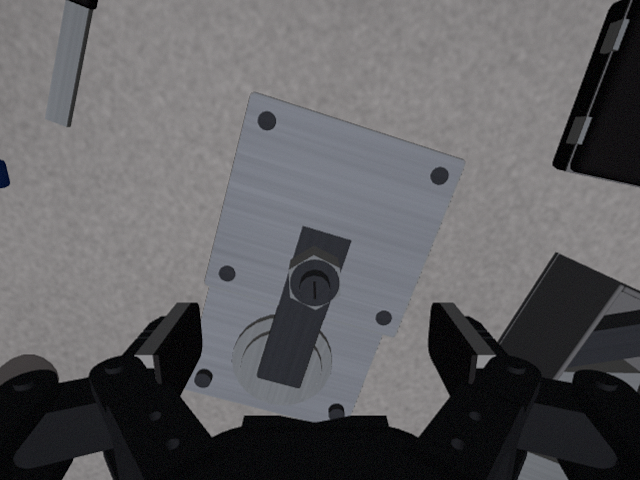

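View pics/c6.png

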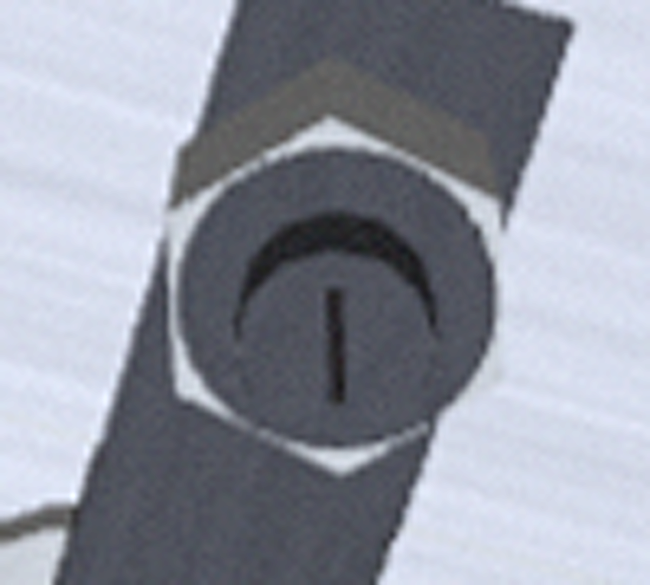

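Run:
```python
from h import *
from scipy.optimize import least_squares
m=np.load("w2.npy",allow_pickle=True).item()
a=lambda x,y:(263+x/6.5-.42,237+y/6.5-.42)
C=[(342,474),(180,392),(168,208),(330,117),(500,203)]
P=np.array([back(m,a(*c),.062)[:2] for c in C])
def model(v,k): 
    th=v[2]-k*np.pi/3; return v[:2]+.0196*np.array([np.cos(th),np.sin(th)])
o=least_squares(lambda v:np.concatenate([model(v,k)-P[k] for k in range(5)]),[.62,-.132,np.radians(-67)])
print(o.x,np.degrees(o.x[2]),(o.fun*1000).round(1))
print("circ c",back(m,a(337,295),.062), "stud top", back(m,a(338,345),.074))
D=[(267,120),(440,176),(384,318),(227,273)]
Q=np.array([back(m,d,.04)[:2] for d in D]);print(Q)
d=(Q[0]-Q[3])+(Q[1]-Q[2]); e=(Q[1]-Q[0])+(Q[2]-Q[3])
print("fix y angle",np.degrees(np.arctan2(d[1],d[0])),"fix x",np.degrees(np.arctan2(e[1],e[0])))
for c in [(252,93),(464,160)]: print(back(m,c,.04))
```

```text
[ 0.62034244 -0.13181436 -1.12069039] -64.21082934492902 [ 0.   0.2 -0.4 -0.   0.1 -0.5  0.1  0.2  0.2  0.1]
circ c [ 0.62017382 -0.1315496   0.062     ] stud top [ 0.62043191 -0.13187399  0.074     ]
[[ 0.55004465 -0.04968332]
 [ 0.6697074  -0.03554622]
 [ 0.6829698  -0.14479746]
 [ 0.5633831  -0.15902398]]
fix y angle 96.93831118044668 fix x 6.761001934170722
[ 0.53519091 -0.03841189  0.04      ]
[ 0.67911121 -0.01979744  0.04      ]
```

Run:
```python
from h import *
shift([.5545,.2238,.24],down(np.radians(25.1)))
```

```text
shift cm [32.55  8.48  9.09] turn [ 0.     -0.0004 -0.0174] deg 1.0
```

```bash
python3 -m jog '[[[0,32.55,8.5,9.1,0,0,-0.0174],[0,32.55,8.5,9.1,0,0,-0.0174],[0,32.55,8.5,9.1,0,0,-0.0174],[0,32.55,8.5,9.1,0,0,-0.0174],[0,32.55,8.5,9.1,0,0,-0.0174],[0,32.55,8.5,9.1,0,0,-0.0174],[0,32.55,8.5,9.1,0,0,-0.0174],[0,32.55,8.5,9.1,0,0,-0.0174]]]'
python3 - <<'E'
from h import *
shift([.5545,.2238,.178],down(np.radians(25.1)))
E
```

```text
time: 3.75
tool_pos: [0.5553, 0.2225, 0.2399]
tcp_rot: [1.686, 2.65, -0.0]
wrist_force: [0.2, 0.8, 0.3]
width: 1.003
shift cm [ 0.16 -0.02  6.19] turn [ 0.0001  0.0004 -0.0007] deg 0.0
```

```bash
python3 -m jog '[[[0,0.1,0,3.1,0,0,0],[0,0.1,0,6.2,0,0,0],[0,0.1,0,6.2,0,0,0],[0.5,0.1,0,6.2,0,0,0],[0.7,0.1,0,6.2,0,0,0],[0.9,0.1,0,6.2,0,0,0],[0.9,0.1,0,6.2,0,0,0],[0.9,0.1,0,6.2,0,0,0],[0.9,0.1,0,6.2,0,0,0],[0.9,0.1,0,6.2,0,0,0]]]' 50
python3 - <<'E'
from h import *
m=cam("wrist"); im=bot.read_camera("wrist")
cv2.imwrite("pics/w3.png",cv2.convertScaleAbs(im[:,:,::-1],alpha=1.4)); np.save("w3.npy",m,allow_pickle=True)
print(pose()[0],np.degrees(yaws()),bot.read_state()["width"])
E
```

```text
time: 5.0
tool_pos: [0.5556, 0.2229, 0.179]
tcp_rot: [1.689, 2.648, 0.001]
wrist_force: [-2.6, -1.6, 5.8]
width: 0.238
[0.5556149  0.22293133 0.1789885 ] 24.95803971976355 0.24314952075368507
```

View pics/w3.png

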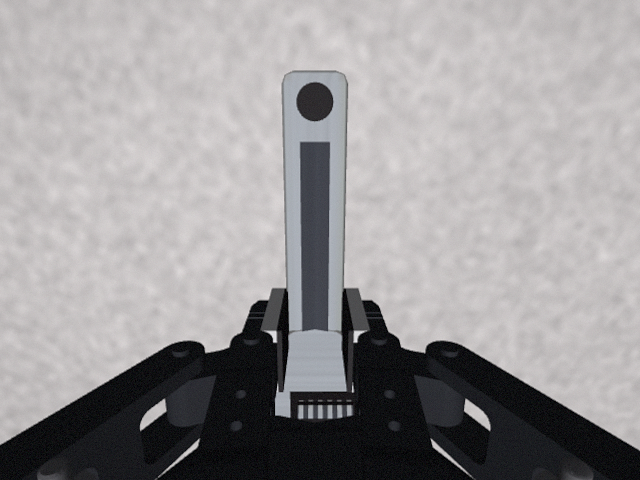

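```bash
python3 -m jog '[[[0.9,0,0,-2,0,0,0],[0.9,0,0,-5,0,0,0],[0.9,0,0,-9,0,0,0],[0.9,0,0,-9,0,0,0],[0.9,0,0,-9,0,0,0]]]'
python3 - <<'E'
from h import *
m=cam("wrist"); p,r,s=pose(); im=bot.read_camera("wrist")
cv2.imwrite("pics/w4.png",cv2.convertScaleAbs(im[:,:,::-1],alpha=1.4)); np.save("w4.npy",m,allow_pickle=True)
print(p,np.degrees(yaws()),s["width"],s["wrist_force"],s["torque"])
np.save("w4p.npy",np.r_[p,r.as_rotvec()])
E
```

```text
time: 5.68
tool_pos: [0.5544, 0.2226, 0.2666]
tcp_rot: [-1.688, -2.648, 0.002]
wrist_force: [-1.3, 0.8, -6.3]
width: 0.235
[0.55437857 0.22259277 0.26656003] 24.949512404430227 0.23547270496053738 [-1.26845279  0.80684207 -6.32483038] [-0.01108002  0.06947928 -0.02261824]
```

View pics/w4.png

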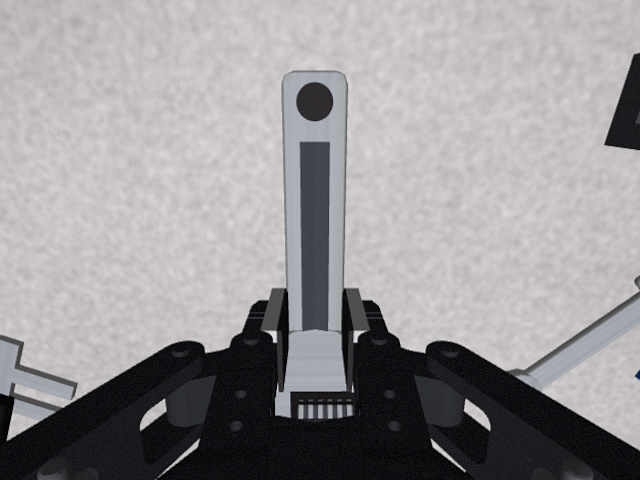

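Run:
```python
from h import *
m1=np.load("w1.npy",allow_pickle=True).item(); W=np.array([.59051437,.14676856,-1.13275717])
b=lambda x,y:(280+x/4-.4,55+y/4-.4)
def loc(W,w):
    c,s=np.cos(W[2]),np.sin(W[2]);d=w[:2]-W[:2]; return np.array([c*d[0]+s*d[1],-s*d[0]+c*d[1]])
h=loc(W,back(m1,b(150,101),.016)); print("hole local",h)
m=np.load("w3.npy",allow_pickle=True).item()
L=[(314.5,101,h[0],0,.016),(315,71,-.175,None,.016),(283.5,150,None,-.011,.016),(346.5,150,None,.011,.016),(286.5,270,None,-.011,.016),(344.5,270,None,.011,.016)]
x,r=fitwrench(m,L,0,W); print(x,np.degrees(x[2]),r.round(1))
# tool at w3: 
p=np.array([.5556,.2229]); print("tcp local (wrench frame)",loc(x,p),"yaw-wrenchangle",24.955-np.degrees(x[2])-90)
# worm rows as check
print("worm proj w/ fit", proj(m,[[*(x[:2]+R.from_euler('z',x[2]).apply([-.053,-.007,0])[:2]),.018]]))
```

```text
hole local [-1.63353479e-01  3.86570631e-05]
[ 0.59229737  0.14615048 -1.13030082] -64.76146679018032 [-1.3 -0.1  1.3  0.5 -0.4  0.4 -0.4]
tcp local (wrench frame) [-0.08507036 -0.0004692 ] yaw-wrenchangle -0.2835332098196801
worm proj w/ fit [[298.61931741 398.18615933]]
```

Run:
```python
from h import *
shift([.5788,-.0552,.285],down(np.radians(25.5)))
```

```text
shift cm [-26.22  -9.47  -1.92] turn [-0.004  -0.0004 -0.0096] deg 0.6
```

```bash
python3 -m jog '[[[0.9,-1,-0.4,-1.9,0,0,-0.01],[0.9,-4,-1.5,-1.9,0,0,-0.01],[0.9,-8,-3,-1.9,0,0,-0.01],[0.9,-12,-4.4,-1.9,0,0,-0.01],[0.9,-16,-5.8,-1.9,0,0,-0.01],[0.9,-20,-7.2,-1.9,0,0,-0.01],[0.9,-24,-8.6,-1.9,0,0,-0.01],[0.9,-25.5,-9.2,-1.9,0,0,-0.01],[0.9,-26.2,-9.47,-1.9,0,0,-0.01],[0.9,-26.2,-9.47,-1.9,0,0,-0.01],[0.9,-26.2,-9.47,-1.9,0,0,-0.01]]]'
python3 - <<'E'
from h import *
for n in ["wrist","top","side"]:
    m=cam(n); im=bot.read_camera(n); cv2.imwrite(f"pics/{n}5.png",cv2.convertScaleAbs(im[:,:,::-1],alpha=1.4)); np.save(f"{n}5.npy",m,allow_pickle=True)
p,r,s=pose();print(p,np.degrees(yaws()),s["wrist_force"])
shift([.5788,-.0552,.22],down(np.radians(25.5)))
t=cv2.imread("pics/top5.png");cv2.imwrite("pics/c7.png",cv2.resize(t[150:240,310:440],None,fx=6,fy=6,interpolation=cv2.INTER_CUBIC))
t=cv2.imread("pics/side5.png");cv2.imwrite("pics/c8.png",cv2.resize(t[200:300,290:430],None,fx=5.5,fy=5.5,interpolation=cv2.INTER_CUBIC))
E
```

```text
time: 7.1
tool_pos: [0.5798, -0.0537, 0.2866]
tcp_rot: [-1.674, -2.658, -0.0]
wrist_force: [-0.4, -0.5, -6.4]
width: 0.238
[ 0.57984249 -0.05371927  0.286644  ] 25.60056619483171 [-0.32394588  0.23397009 -6.32458804]
shift cm [-0.09 -0.16  6.66] turn [-0.0001 -0.0002  0.0018] deg 0.1
```

View pics/c7.png

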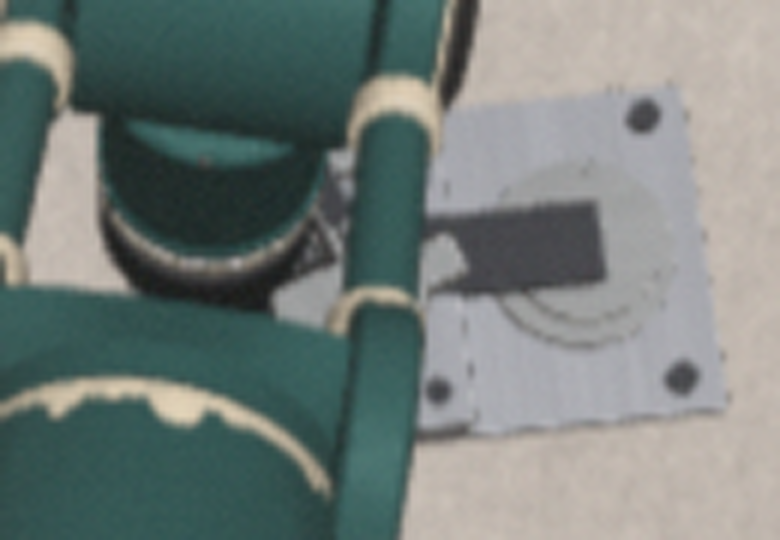

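View pics/c8.png

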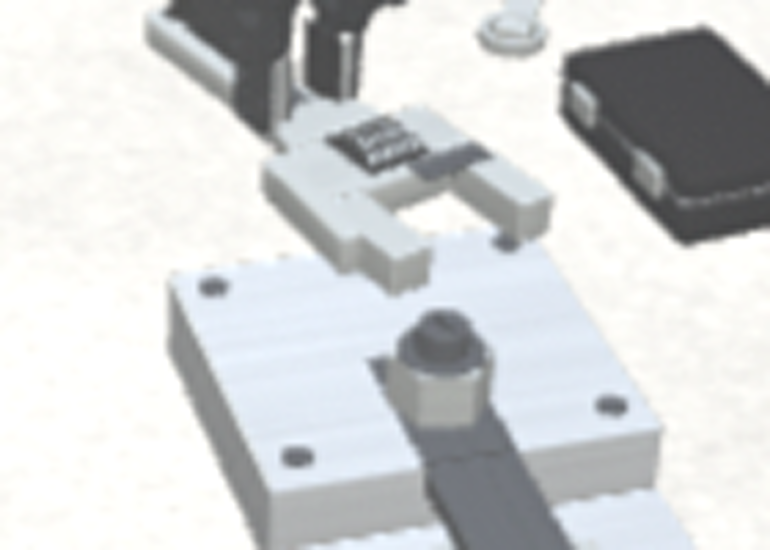

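Run:
```python
from h import *
m=np.load("side5.npy",allow_pickle=True).item()
th=np.radians(25.6-90+.3)
T=np.array([.5798,-.0537]); Rz=R.from_euler('z',th)
J=T-Rz.apply([-.085,-.0005,0])[:2]; zb=.2866-.179
for n,l in [("fix in",(.018,-.017,.018)),("fix out",(.018,-.033,.018)),("sl in",(.016,.0243,.018)),("sl out",(.016,.039,.018)),("worm",(-.042,.004,.025))]:
    w=np.r_[J,zb]+Rz.apply(l); q=proj(m,w)[0]; print(n,((q-[290,200]+.4)*5.5).round())
for n,w in [("studtop",[.6203,-.1318,.074]),("nut top c",[.6203,-.1318,.062])]:
    q=proj(m,w)[0]; print(n,((q-[290,200]+.4)*5.5).round())
for d in ([.5630,-.1590,.04],[.6830,-.1448,.04],[.55,-.0497,.04]): print((proj(m,d)[0]-[290,200]+.4)*5.5)
```

```text
fix in [438. 236.]
fix out [401. 250.]
sl in [527. 197.]
sl out [559. 185.]
worm [382. 124.]
studtop [445. 319.]
nut top c [443. 346.]
[298.77580159 452.9174904 ]
[615.34256653 402.52283479]
[215.90682277 282.43855057]
```

```bash
python3 -m jog '[[[0.9,0,-0.1,1,0,0,0],[0.9,0,-0.1,3,0,0,0],[0.9,0,-0.1,4,0,0,0],[0.9,0,-0.1,4.1,0,0,0],[0.9,0,-0.1,4.1,0,0,0],[0.9,0,-0.1,4.1,0,0,0]]]'
python3 - <<'E'
from h import *
for n in ["side","wrist"]:
    m=cam(n); im=bot.read_camera(n); cv2.imwrite(f"pics/{n}6.png",cv2.convertScaleAbs(im[:,:,::-1],alpha=1.3)); np.save(f"{n}6.npy",m,allow_pickle=True)
p,r,s=pose();print(p,np.degrees(yaws()),s["wrist_force"])
t=cv2.imread("pics/side6.png");cv2.imwrite("pics/c9.png",cv2.resize(t[220:300,310:410],None,fx=8,fy=7.5,interpolation=cv2.INTER_CUBIC))
m=np.load("side6.npy",allow_pickle=True).item()
th=np.radians(np.degrees(yaws())-90+.3)
T=p[:2]; Rz=R.from_euler('z',th)
J=T-Rz.apply([-.085,-.0005,0])[:2]; zb=p[2]-.179
f=lambda q:((q-[310,220]+.4)*[8,7.5]).round()
for n,l in [("fix in",(.018,-.017,.018)),("fix out",(.018,-.033,.018)),("sl in",(.016,.0243,.018)),("sl out",(.016,.039,.018)),("worm",(-.042,.004,.025))]:
    print(n,f(proj(m,np.r_[J,zb]+Rz.apply(l))[0]))
for n,w in [("studtop",[.6203,-.1318,.074]),("sc",[.5630,-.1590,.04]),("sc",[.6830,-.1448,.04])]: print(n,f(proj(m,w)[0]))
E
```

```text
time: 8.0
tool_pos: [0.5795, -0.0552, 0.2464]
tcp_rot: [1.675, 2.656, 0.001]
wrist_force: [-0.5, -0.3, -6.1]
width: 0.24
[ 0.57935776 -0.05520199  0.24642344] 25.512820472842325 [ 0.07983336  0.06004742 -6.55793444]
fix in [467. 305.]
fix out [414. 325.]
sl in [594. 250.]
sl out [640. 233.]
worm [387. 150.]
studtop [487. 285.]
sc [275. 468.]
sc [735. 399.]
```

View pics/c9.png

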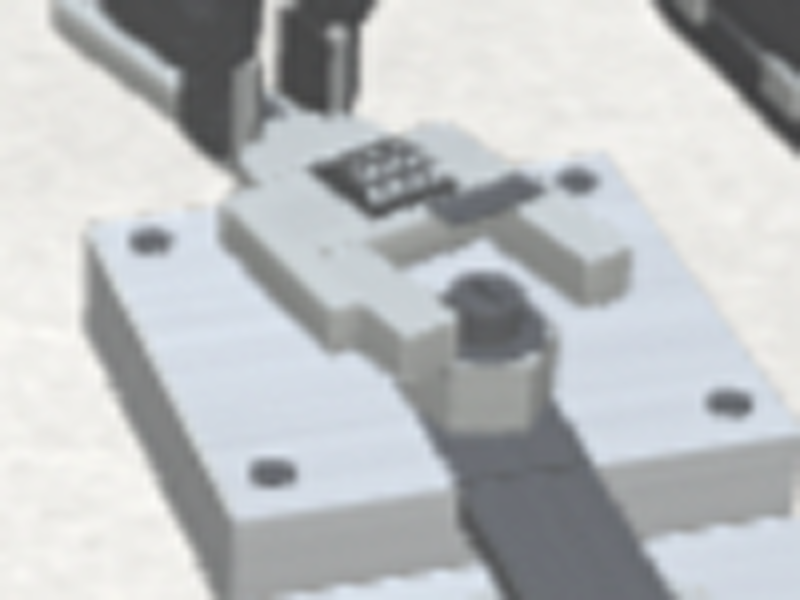

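View pics/wrist6.png

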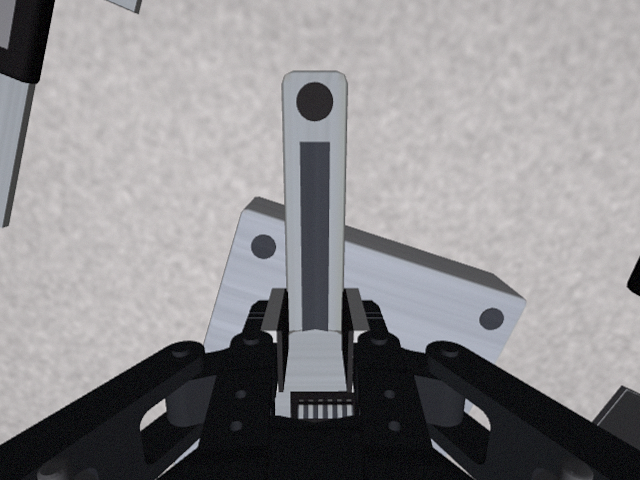

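Run:
```python
import cv2
t=cv2.imread("pics/side6.png");cv2.imwrite("pics/c10.png",cv2.resize(t[240:282,345:400],None,fx=14,fy=14,interpolation=cv2.INTER_CUBIC))
```

```text
(no output)
```

View pics/c10.png

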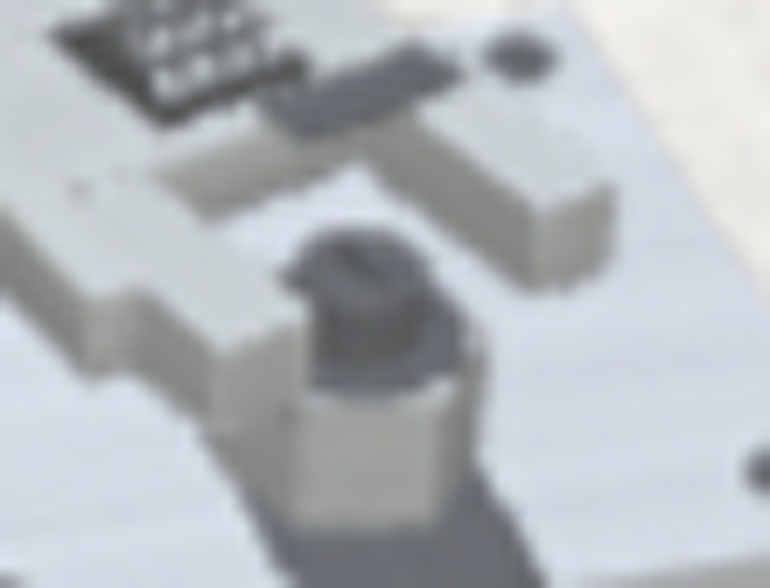

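Run:
```python
from h import *
from scipy.optimize import least_squares
m=np.load("side6.npy",allow_pickle=True).item()
f=lambda x,y:np.array([345+x/14-.46,240+y/14-.46])
g=lambda x,y:np.array([310+x/8-.44,220+y/7.5-.44])
bias=[f(362,262)-proj(m,[.6203,-.1318,.074])[0], g(272,473)-proj(m,[.5632,-.1590,.04])[0], g(729,403)-proj(m,[.6830,-.1448,.04])[0], g(150,241)-proj(m,[.55,-.0497,.04])[0], g(576,180)-proj(m,[.6697,-.0355,.04])[0], ]
print(np.array(bias).round(2)); bb=np.mean(bias,0)
th=np.radians(25.51-90+.3)
O=[(f(218,358),(.018,-.033,.018)),(f(303,318),(.018,-.017,.018)),(f(535,208),(.016,.0243,.018)),(f(612,182),(.016,.039,.018)),(f(530,290),(.016,.0243,0)),(f(607,262),(.016,.039,0))]
for fixz in (0,1):
  def F(v):
    Rz=R.from_euler('z',th)
    z=.0674 if fixz else v[2]
    r=[(proj(m,np.r_[v[:2],z]+Rz.apply(l))[0]+bb-q) for q,l in O]
    return np.concatenate(r)
  o=least_squares(F,[.616,-.1315,.0674],x_scale=.001)
  d=R.from_euler('z',-th).apply(np.r_[np.array([.6203,-.1318])-o.x[:2],0])
  print(fixz,o.x,"nut local",d, "res",o.fun.round(2))
T=np.array([.57936,-.0552]);J=T-R.from_euler('z',th).apply([-.085,-.0005,0])[:2]
print("by tool",R.from_euler('z',-th).apply(np.r_[np.array([.6203,-.1318])-J,0]))
```

```text
[[-0.11  0.59]
 [-0.46  0.69]
 [-0.8   0.51]
 [-0.55  0.74]
 [-0.7   0.41]]
0 [ 0.61362539 -0.13835766  0.07093637] nut local [-0.00299744  0.0088639   0.        ] res [-0.13 -0.87  0.44 -0.72 -0.07 -0.17  0.23 -0.67 -0.36  1.44 -0.11  1.05]
1 [ 0.61498377 -0.1335596   0.0674    ] nut local [0.00073055 0.005552   0.        ] res [-0.03 -0.9   0.5  -0.73 -0.1  -0.14  0.17 -0.63 -0.39  1.42 -0.17  1.05]
by tool [0.00178339 0.0030052  0.        ]
```

```bash
python3 -m jog '[[[0.9,0,0.1,0,0,0,0],[0.9,0,0.1,0.6,0,0,0],[0.9,0,0.1,0.9,0,0,0],[0.9,0,0.1,0.9,0,0,0]]]'
python3 - <<'E'
from h import *
p,r,s=pose();print(p,np.degrees(yaws()),s["wrist_force"],s["torque"])
E
```

```text
time: 8.6
tool_pos: [0.5795, -0.0546, 0.236]
tcp_rot: [-1.675, -2.656, 0.001]
wrist_force: [-1.3, 0.0, -5.7]
width: 0.234
[ 0.5795069  -0.05462946  0.23597118] 25.519259029563003 [-1.30587913  0.04008214 -5.74342909] [0.05933865 0.09505227 0.02610357]
```

```bash
python3 -m jog '[[[0.9,0,0,0.5,0,0,0],[0.9,0,0,1,0,0,0],[0.9,0,0,1.4,0,0,0],[0.9,0,0,1.4,0,0,0],[0.9,0,0,1.4,0,0,0]]]'
python3 - <<'E'
from h import *
p,r,s=pose();print(p,np.degrees(yaws()),s["wrist_force"],s["torque"])
E
```

```text
time: 9.22
tool_pos: [0.58, -0.0547, 0.2227]
tcp_rot: [1.676, 2.657, 0.0]
wrist_force: [-0.0, -0.1, -5.9]
width: 0.24
[ 0.57995958 -0.05468509  0.22271008] 25.519346133791725 [-1.33397592e-03 -8.12410581e-02 -5.92537679e+00] [ 0.00908702  0.03611764 -0.02534632]
```

```bash
python3 -m jog '[[[0.9,0,0,0.2,0,0,0],[0.9,0,0,0.3,0,0,0],[0.9,0,0,0.35,0,0,0],[0.9,0,0,0.35,0,0,0]]]'
python3 - <<'E'
from h import *
for n in ["side"]:
    im=bot.read_camera(n); t=cv2.convertScaleAbs(im[:,:,::-1],alpha=1.3)
    cv2.imwrite("pics/c11.png",cv2.resize(t[220:300,310:410],None,fx=8,fy=7.5,interpolation=cv2.INTER_CUBIC))
p,r,s=pose();print(p,np.degrees(yaws()),s["wrist_force"],s["torque"])
E
```

```text
time: 9.72
tool_pos: [0.5799, -0.0546, 0.2192]
tcp_rot: [-1.676, -2.657, 0.0]
wrist_force: [-0.0, 0.2, -5.7]
width: 0.239
[ 0.57988298 -0.054685    0.21923737] 25.51727042752293 [-0.48443348 -0.61891957 -5.46563169] [ 0.0528542   0.06555501 -0.03980771]
```

View pics/c11.png

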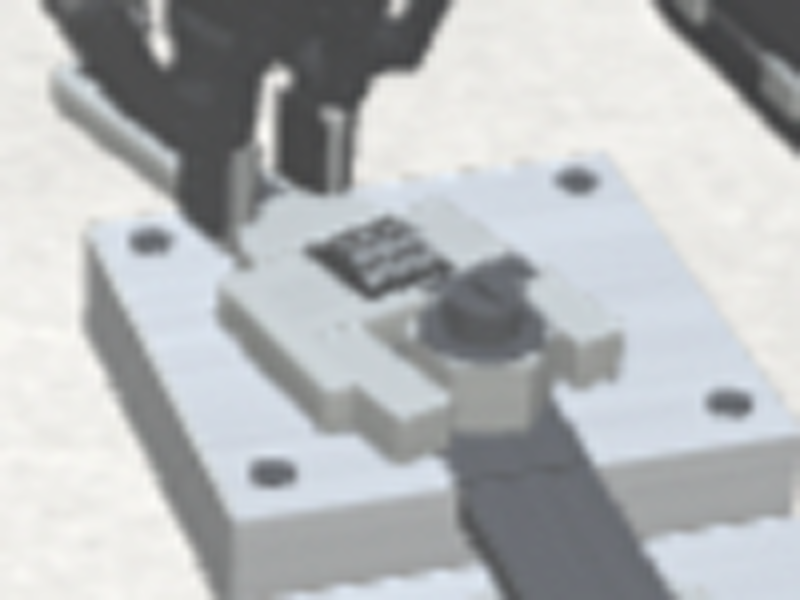

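The jaws are round the nut, nut centre at about (485,310) in the crop. I'll settle the last fraction of a millimetre onto the deck.

```bash
python3 -m jog '[[[0.9,0,0,0.1,0,0,0],[0.9,0,0,0.1,0,0,0],[0.9,0,0,0.1,0,0,0]]]'; python3 -c "
from h import *
print(pose()[0],pose()[2]['wrist_force'])"; python3 -m jog '[[[0.9,0,0,0.1,0,0,0],[0.9,0,0,0.1,0,0,0],[0.9,0,0,0.1,0,0,0]]]'
```

```text
time: 10.15
tool_pos: [0.58, -0.0547, 0.219]
tcp_rot: [1.676, 2.657, 0.0]
wrist_force: [-5.0, 0.5, 4.5]
width: 0.243
[ 0.57998713 -0.0546824   0.21897479] [-4.98878168  0.51789818  4.50604934]
time: 10.52
tool_pos: [0.5801, -0.0547, 0.219]
tcp_rot: [1.676, 2.657, 0.0]
wrist_force: [-6.9, 0.7, 11.6]
width: 0.238
```

```bash
python3 -m jog '[[[0.6,0,0,0,0,0,0],[0.45,0,0,0,0,0,0],[0.45,0,0,0,0,0,0],[0.45,0,0,0,0,0,0],[0.45,0,0,-2,0,0,0],[0.45,0,0,-6,0,0,0],[0.45,0,0,-11,0,0,0],[0.45,0,0,-11,0,0,0],[0.45,0,0,-11,0,0,0]]]'
python3 - <<'E'
from h import *
for n in ["side","wrist"]:
    m=cam(n); im=bot.read_camera(n); cv2.imwrite(f"pics/{n}12.png",cv2.convertScaleAbs(im[:,:,::-1],alpha=1.3)); np.save(f"{n}12.npy",m,allow_pickle=True)
p,r,s=pose();print(p,np.degrees(yaws()),s["wrist_force"])
E
```

```text
time: 11.65
tool_pos: [0.5799, -0.0547, 0.3284]
tcp_rot: [1.675, 2.656, 0.001]
wrist_force: [0.4, 0.5, -0.9]
width: 0.548
[ 0.57919836 -0.05458671  0.32617123] 25.522425290571313 [ 0.22524648 -0.89117882  0.17194946]
```

View pics/wrist12.png

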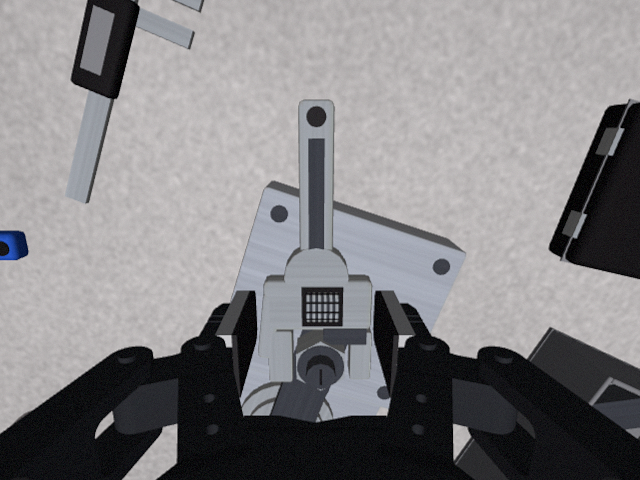

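The wrench lies on the deck with its open jaws round the nut at (321,368), and the fingers are clear of it. Next I'll measure the worm position from this view.

Run:
```python
import cv2
t=cv2.imread("pics/wrist12.png")
cv2.imwrite("pics/c12.png",cv2.resize(t[245:400,245:395],None,fx=5,fy=5,interpolation=cv2.INTER_CUBIC)[:,:])
```

```text
(no output)
```

View pics/c12.png

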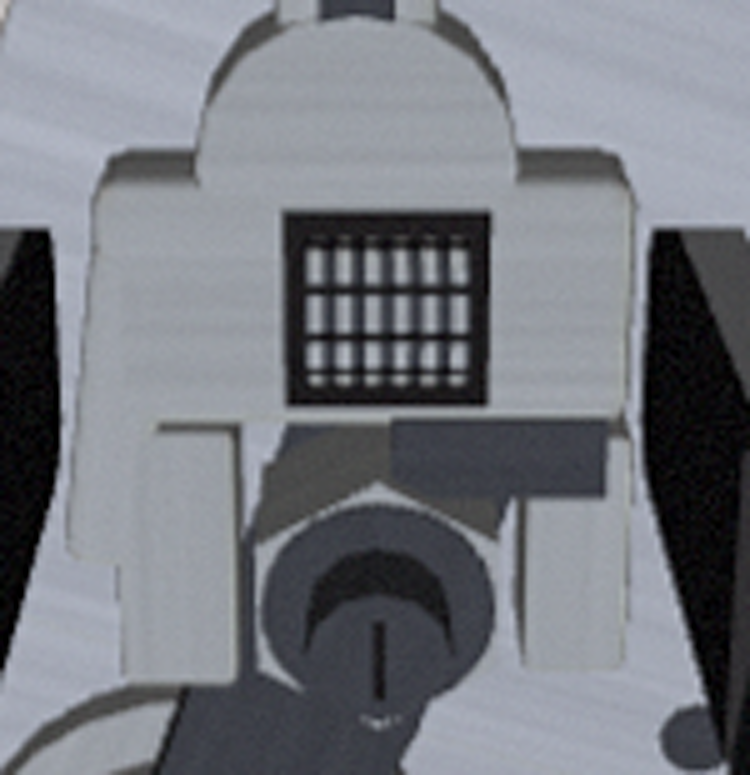

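Run:
```python
from h import *
m=np.load("wrist12.npy",allow_pickle=True).item()
a=lambda x,y:(245+x/5-.4,245+y/5-.4)
L=[]
def add(px,wx,wy,wz): L.append((*px,wx,wy,wz))
add(a(236,684),.018,-.017,.018); add(a(237,450),None,-.017,.018); add(a(122,678),.018,None,.018)
add(a(525,668),.016,None,.018); add(a(388,310),-.042,.004,.025)
add((316,100),-.175,0,.016); add(a(190,425),-.023,None,.018)
x,r=fitwrench(m,L,.04,[.616,-.131,-1.12]); print(x,np.degrees(x[2]),r.round(1))
c,s=np.cos(x[2]),np.sin(x[2])
def loc(w): d=w[:2]-x[:2]; return np.array([c*d[0]+s*d[1],-s*d[0]+c*d[1]])
print("slide",loc(back(m,a(521,560),.058)),"nut center",loc(back(m,a(379,605),.062)),loc(back(m,a(378,650),.074)), "corner", loc(back(m,a(375,483),.062)))
print("worm",back(m,a(388,310),.065))
wt=x[:2]+np.array([c*-.042-s*.004, s*-.042+c*.004]); print("worm fit",wt)
np.save("wr.npy",x)
```

```text
[ 0.61617381 -0.13031033 -1.12576768] -64.50173701870361 [ 0.5 -0.4  0.4 -0.5 -0.2 -1.7  0.1  2.6 -0.1 -0. ]
slide [-0.00183455  0.02318388] nut center [0.00275573 0.00311021] [0.0015888  0.00280526] corner [-0.01638533  0.00248598]
worm [ 0.60102603 -0.08909926  0.065     ]
worm fit [ 0.60170388 -0.09067927]
```

Run:
```python
from h import *
shift([.5979,-.083,.246],down(np.radians(25.5)))
```

```text
shift cm [-3.38  0.48  8.01] turn [-0.0018 -0.0011  0.0004] deg 0.1
```

```bash
python3 -m jog '[[[1,-3.4,0.5,3,0,0,0],[1,-3.4,0.5,5,0,0,0],[1,-3.4,0.5,5,0,0,0],[1,-3.4,0.5,5,0,0,0],[1,-3.4,0.5,7,0,0,0],[1,-3.4,0.5,8,0,0,0],[1,-3.4,0.5,8,0,0,0],[1,-3.4,0.5,8,0,0,0]]]' 40
python3 - <<'E'
from h import *
for n in ["side"]:
    im=bot.read_camera(n); t=cv2.convertScaleAbs(im[:,:,::-1],alpha=1.3)
    cv2.imwrite("pics/c13.png",cv2.resize(t[210:300,310:410],None,fx=7.5,fy=6.6,interpolation=cv2.INTER_CUBIC))
p,r,s=pose();print(p,np.degrees(yaws()),s["wrist_force"],s["width"])
shift([.5979,-.083,.24],down(np.radians(25.5)))
E
```

```text
time: 12.75
tool_pos: [0.5991, -0.0832, 0.2472]
tcp_rot: [1.676, 2.657, -0.0]
wrist_force: [0.8, -1.0, 0.2]
width: -0.0
[ 0.59929864 -0.08323775  0.24757259] 25.519230046922267 [-0.10258338  0.64321776  0.03369968] -0.0032664009162386492
shift cm [ 0.08 -0.12  0.76] turn [0.0006 0.0004 0.0003] deg 0.0
```

View pics/c13.png

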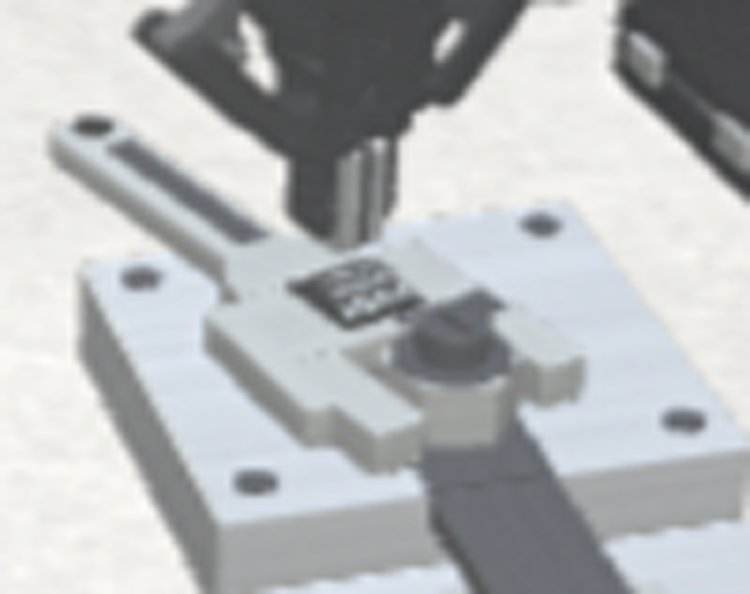

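```bash
python3 -m jog '[[[1,0,-0.1,0.5,0,0,0],[1,0,-0.1,0.9,0,0,0],[1,0,-0.1,1,0,0,0],[1,0,-0.1,1,0,0,0]]]'; python3 -m jog '[[[1,0,0,0.1,0,0,0],[1,0,0,0.1,0,0,0]]]'
```

```text
time: 13.3
tool_pos: [0.5983, -0.0837, 0.238]
tcp_rot: [1.676, 2.657, 0.0]
wrist_force: [-1.7, 0.5, 4.5]
width: 0.0
time: 13.55
tool_pos: [0.5983, -0.0837, 0.2377]
tcp_rot: [1.676, 2.657, 0.0]
wrist_force: [-3.2, 0.3, 9.2]
width: -0.005
```

```bash
python3 -m jog '[[[1,0,0,0.06,0,0,0],[1,-0.2,0,0.06,0,0,0],[1,-0.4,0,0.06,0,0,0],[1,-0.6,0,0.06,0,0,0],[1,-0.8,0,0.06,0,0,0]]]'; python3 -m jog '[[[1,-0.2,0,0,0,0,0],[1,-0.4,0,0,0,0,0],[1,-0.6,0,0,0,0,0]]]';  python3 - <<'E'
from h import *
for n in ["side"]:
    im=bot.read_camera(n); t=cv2.convertScaleAbs(im[:,:,::-1],alpha=1.3)
    cv2.imwrite("pics/c14.png",cv2.resize(t[210:300,310:410],None,fx=7.5,fy=6.6,interpolation=cv2.INTER_CUBIC))
p,r,s=pose();print(p,np.degrees(yaws()),s["wrist_force"],s["width"])
E
```

```text
time: 14.18
tool_pos: [0.6017, -0.0907, 0.2381]
tcp_rot: [-1.676, -2.657, -0.0]
wrist_force: [-6.6, 1.3, 15.1]
width: 0.002
time: 14.55
tool_pos: [0.6043, -0.0961, 0.2381]
tcp_rot: [-1.676, -2.657, -0.001]
wrist_force: [-7.0, 2.2, 15.2]
width: 0.001
[ 0.60438797 -0.09634148  0.23811766] 25.515296137980954 [-5.77114067  1.75282275 15.09920736] 9.480176488388346e-06
```

View pics/c14.png

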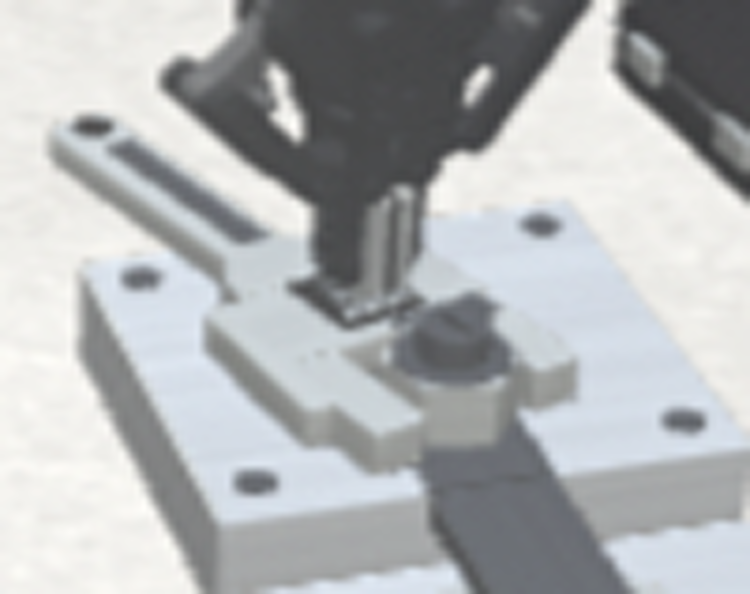

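```bash
python3 -m jog '[[[1,0,0,-0.5,0,0,0],[1,0.8,-0.05,-0.5,0,0,0],[1,1.6,-0.05,-0.5,0,0,0],[1,1.6,-0.05,-0.2,0,0,0],[1,1.6,-0.05,-0.05,0,0,0],[1,1.6,-0.05,0,0,0,0],[1,1.4,-0.05,0,0,0,0],[1,1.1,-0.05,0,0,0,0],[1,0.8,-0.05,0,0,0,0],[1,0.5,-0.05,0,0,0,0],[1,0.2,-0.05,0,0,0,0],[1,0,-0.05,0,0,0,0]]]';  python3 - <<'E'
from h import *
for n in ["side"]:
    im=bot.read_camera(n); t=cv2.convertScaleAbs(im[:,:,::-1],alpha=1.3)
    cv2.imwrite("pics/c15.png",cv2.resize(t[210:300,310:410],None,fx=7.5,fy=6.6,interpolation=cv2.INTER_CUBIC))
p,r,s=pose();print(p,np.degrees(yaws()),s["wrist_force"],s["width"])
E
```

```text
time: 16.1
tool_pos: [0.6043, -0.0961, 0.2381]
tcp_rot: [1.676, 2.657, 0.002]
wrist_force: [-4.6, 3.9, 14.1]
width: -0.002
[ 0.60445857 -0.09627291  0.2381144 ] 25.506823887327457 [-4.33372552  3.26088497 14.42302882] 0.0011258583924118105
```

View pics/c15.png

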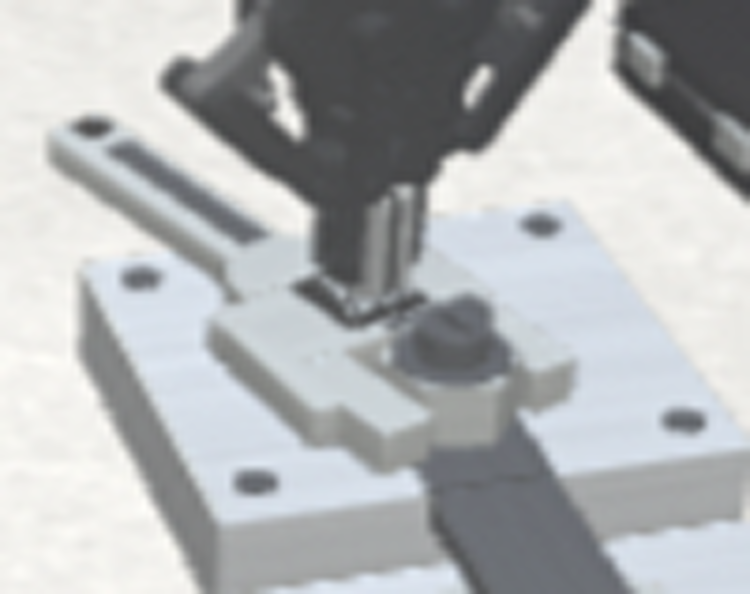

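```bash
python3 -m jog '[[[1,0,0,-0.5,0,0,0],[1,0.8,0,-0.5,0,0,0],[1,1.6,0,-0.5,0,0,0],[1,1.6,0,-0.2,0,0,0],[1,1.6,0,-0.05,0,0,0],[1,1.6,0,0,0,0,0],[1,1.4,0,0,0,0,0],[1,1.1,0,0,0,0,0],[1,0.8,0,0,0,0,0],[1,0.5,0,0,0,0,0]]]'; python3 -m jog '[[[1,-0.2,0,0,0,0,0],[1,-0.5,0,0,0,0,0]]]'
python3 - <<'E'
from h import *
for n in ["side"]:
    im=bot.read_camera(n); t=cv2.convertScaleAbs(im[:,:,::-1],alpha=1.3)
    cv2.imwrite("pics/c16.png",cv2.resize(t[210:300,310:410],None,fx=7.5,fy=6.6,interpolation=cv2.INTER_CUBIC))
p,r,s=pose();print(p,np.degrees(yaws()),s["wrist_force"],s["width"])
E
```

```text
time: 17.4
tool_pos: [0.6016, -0.0905, 0.2381]
tcp_rot: [-1.675, -2.654, -0.004]
wrist_force: [-6.9, 9.9, 18.4]
width: 0.004
time: 17.65
tool_pos: [0.6039, -0.0947, 0.2381]
tcp_rot: [-1.675, -2.655, -0.005]
wrist_force: [-4.8, 8.3, 15.9]
width: -0.003
[ 0.60417592 -0.09515587  0.23812977] 25.493162497851333 [-6.06053478  8.63495506 14.95468459] -0.0013186149104697847
```

View pics/c16.png

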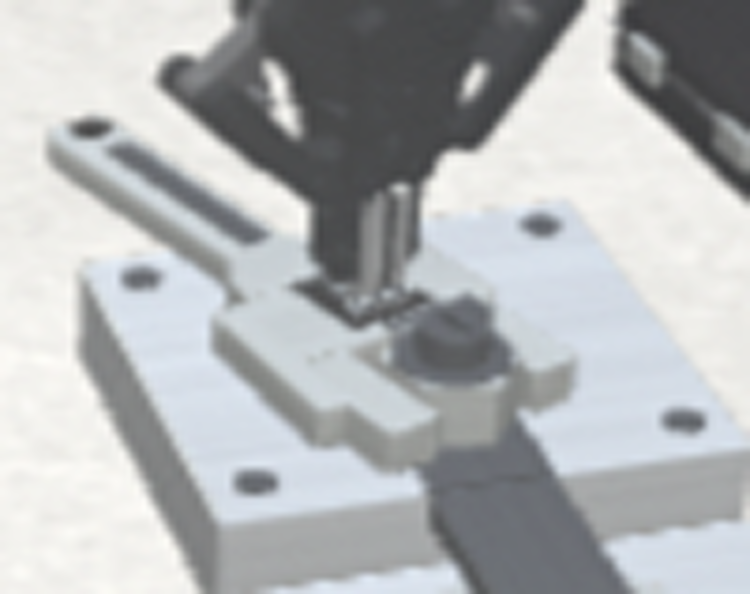

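Tangential force rose from about 4 N to 11 N, so the finger is slipping and the jaw is tight. I'll lift off and check with the wrist camera.

```bash
python3 -m jog '[[[1,0,0,-0.5,0,0,0],[1,1,0,-4,0,0,0],[1,3,0,-9,0,0,0],[1,4,0,-9,0,0,0],[1,4,0,-9,0,0,0],[1,4,0,-9,0,0,0]]]'
python3 - <<'E'
from h import *
for n in ["wrist"]:
    m=cam(n); im=bot.read_camera(n); cv2.imwrite(f"pics/{n}17.png",cv2.convertScaleAbs(im[:,:,::-1],alpha=1.3)); np.save(f"{n}17.npy",m,allow_pickle=True)
p,r,s=pose();print(p,np.degrees(yaws()),s["wrist_force"])
t=cv2.imread("pics/wrist17.png")
cv2.imwrite("pics/c17.png",cv2.resize(t[240:400,235:395],None,fx=4.8,fy=4.8,interpolation=cv2.INTER_CUBIC)[:,:])
E
```

```text
time: 18.45
tool_pos: [0.5859, -0.0606, 0.3236]
tcp_rot: [-1.674, -2.655, 0.003]
wrist_force: [-0.2, 0.2, 0.0]
width: -0.004
[ 0.58595498 -0.0606984   0.32361321] 25.506701303641343 [ 0.08500774 -0.43333891  0.07433482]
```

View pics/wrist17.png

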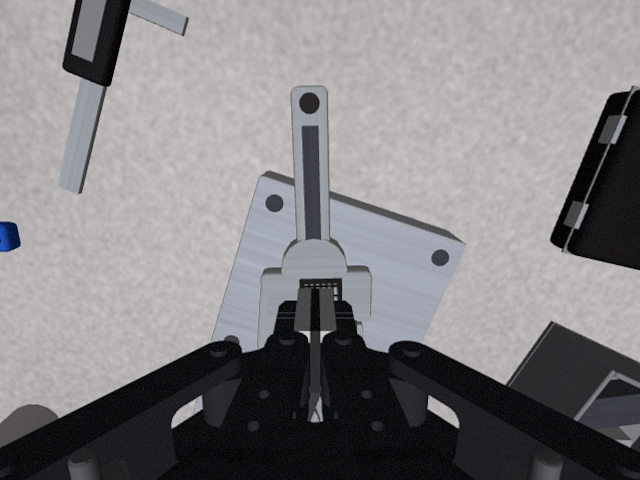

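View pics/c17.png

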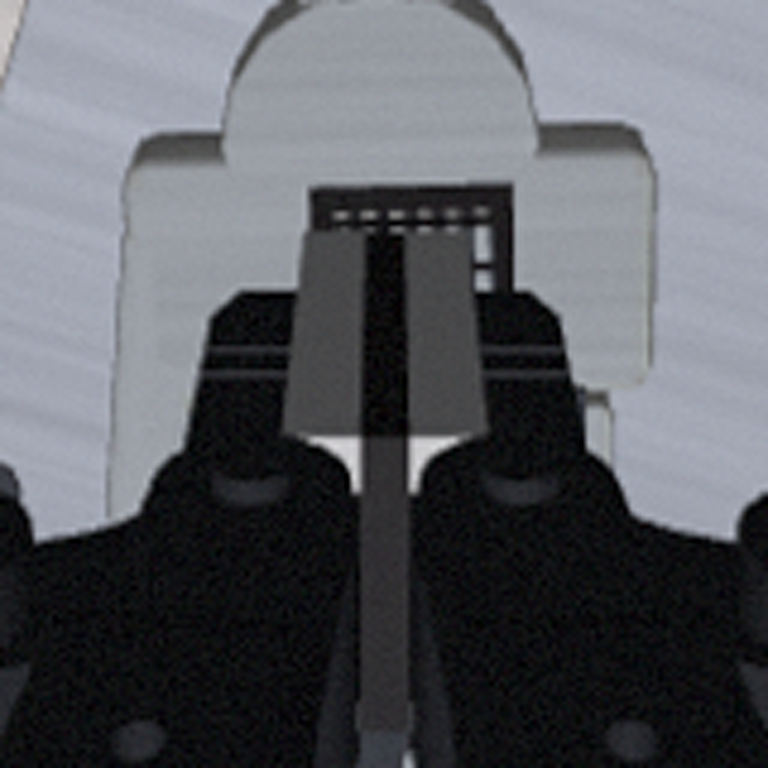

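```bash
python3 -m jog '[[[0.4,3,0,-2,0,0,0],[0.4,6,0,-3,0,0,0],[0.4,6,0,-3,0,0,0],[0.4,6,0,-3,0,0,0]]]'
python3 - <<'E'
from h import *
for n in ["wrist"]:
    m=cam(n); im=bot.read_camera(n); cv2.imwrite(f"pics/{n}18.png",cv2.convertScaleAbs(im[:,:,::-1],alpha=1.3)); np.save(f"{n}18.npy",m,allow_pickle=True)
p,r,s=pose();print(p,np.degrees(yaws()),s["wrist_force"])
q=proj(m,[.61,-.11,.06])[0].astype(int);print(q)
t=cv2.imread("pics/wrist18.png"); y0=min(q[1]-70,330);x0=q[0]-75;print(x0,y0)
cv2.imwrite("pics/c18.png",cv2.resize(t[y0:y0+150,x0:x0+150],None,fx=5,fy=5,interpolation=cv2.INTER_CUBIC)[:,:])
E
```

```text
time: 19.0
tool_pos: [0.5607, -0.0068, 0.3545]
tcp_rot: [-1.675, -2.657, 0.002]
wrist_force: [-0.4, -0.4, -0.7]
width: 0.6
[ 0.56073673 -0.00697774  0.35450226] 25.493449002969488 [ 0.05988179 -0.15504597  0.95125479]
[315 373]
240 303
```

View pics/c18.png

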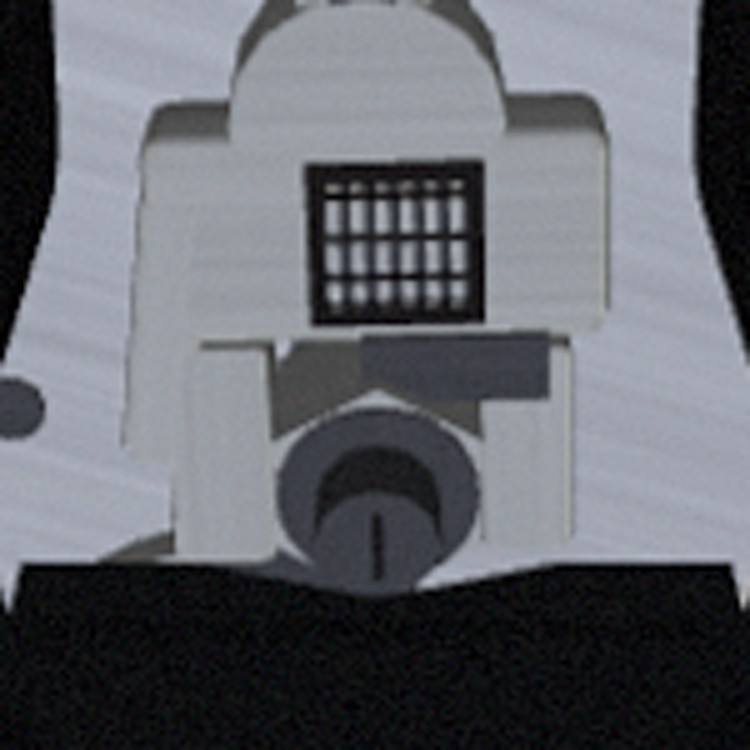

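View pics/wrist18.png

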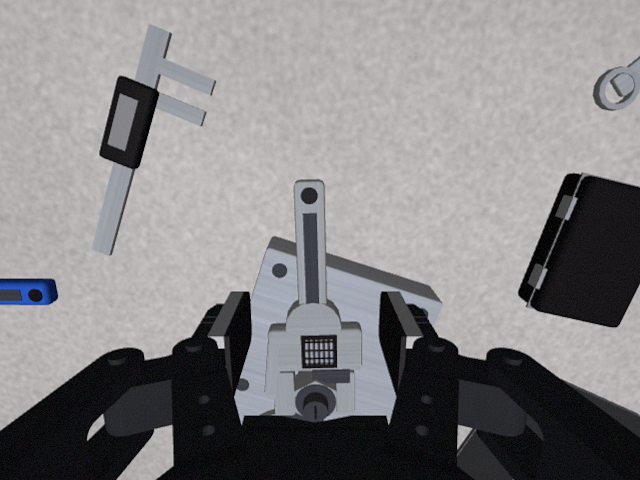

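Run:
```python
from h import *
m=np.load("wrist18.npy",allow_pickle=True).item()
a=lambda x,y:(240+x/5-.4,303+y/5-.4)
L=[]
def add(px,wx,wy,wz): L.append((*px,wx,wy,wz))
add(a(271,556),.018,None,.018); add(a(268,380),None,-.017,.018);add(a(273,500),None,-.017,.018); add(a(178,556),.018,None,.018)
add(a(530,540),.016,None,.018); add(a(396,240),-.042,.004,.025)
add((309,180.5),-.175,0,.016); add(a(235,343),-.023,None,.018)
x,r=fitwrench(m,L,.04,[.616,-.131,-1.12]); print(x,np.degrees(x[2]),r.round(1))
c,s=np.cos(x[2]),np.sin(x[2])
def loc(w): d=w[:2]-x[:2]; return np.array([c*d[0]+s*d[1],-s*d[0]+c*d[1]])
print("slide",loc(back(m,a(481,440),.058)),loc(back(m,a(484,520),.058)),"fix",loc(back(m,a(268,380),.058)),loc(back(m,a(273,520),.058)))
print("nut center",loc(back(m,a(379,490),.062)),loc(back(m,a(377,543),.074)), "corner", loc(back(m,a(378,392),.062)))
C=back(m,a(378,392),.062)[:2]-back(m,a(379,490),.062)[:2]; print("corner dir",np.degrees(np.arctan2(*(-C)[::-1])))
np.save("wr.npy",x)
```

```text
[ 0.61857355 -0.12899184 -1.10171537] -63.12364067388985 [ 0.1 -0.  -0.1 -0.3 -0.1 -2.8  0.1  2.1  0.   0.5]
slide [-0.00351643  0.01701781] [0.0118417  0.01737155] fix [-0.01555447 -0.01701638] [ 0.01104055 -0.01724245]
nut center [0.0024643  0.00035694] [2.59563866e-03 3.74256913e-05] corner [-0.01581145  0.00062902]
corner dir -63.976589098264164
```

The jaw is snug, with an opening of about 34.3 mm. Next I'll straddle the handle about 135 mm from the nut without gripping it, and push it round the arc.

```bash
cat >> h.py <<'E'
N=np.array([.6203,-.1318])
def arc(phis,r,z):
    for ph in phis:
        a=np.radians(ph); t=np.r_[N+r*np.array([np.cos(a),np.sin(a)]),z]
        print(ph,end=" "); shift(t,down(np.radians(ph-90)))
E
python3 - <<'E'
from h import *
arc([116.6],.135,.213)
E
```

```text
116.6 shift cm [-0.34 -0.24 14.15] turn [-0.0015 -0.0002 -0.0193] deg 1.1
```

```bash
python3 -m jog '[[[0.4,-0.3,-0.25,4,0,0,-0.02],[0.4,-0.3,-0.25,9,0,0,-0.02],[0.4,-0.3,-0.25,12,0,0,-0.02],[0.5,-0.3,-0.25,14.1,0,0,-0.02],[0.5,-0.3,-0.25,14.1,0,0,-0.02],[0.6,-0.3,-0.25,14.1,0,0,-0.02],[0.6,-0.3,-0.25,14.1,0,0,-0.02]]]' 30;  python3 - <<'E'
from h import *
for n in ["side","wrist"]:
    im=bot.read_camera(n); t=cv2.convertScaleAbs(im[:,:,::-1],alpha=1.3)
    cv2.imwrite(f"pics/{n}19.png",t)
t=cv2.imread("pics/side19.png"); cv2.imwrite("pics/c19.png",cv2.resize(t[190:300,290:430],None,fx=5.6,fy=5.4,interpolation=cv2.INTER_CUBIC))
p,r,s=pose();print(p,np.degrees(yaws()),s["wrist_force"],s["width"])
arc([112,106,100,94,88,84],.135,.213)
E
```

```text
time: 19.92
tool_pos: [0.5605, -0.0103, 0.2159]
tcp_rot: [1.648, 2.672, 0.002]
wrist_force: [-0.6, 0.3, 0.1]
width: 0.399
[ 0.56032797 -0.01012937  0.21584602] 26.66149695015975 [-0.11840011  0.4040046  -0.21407641] 0.40072976380421144
112 shift cm [-0.11  1.    0.29] turn [0.0021 0.0011 0.0814] deg 4.7
106 shift cm [-0.3   2.4   0.29] turn [0.0021 0.001  0.1861] deg 10.7
100 shift cm [-0.63  3.77  0.29] turn [0.0022 0.0009 0.2908] deg 16.7
94 shift cm [-1.11  5.1   0.3 ] turn [0.0022 0.0008 0.3955] deg 22.7
88 shift cm [-1.72  6.37  0.3 ] turn [0.0023 0.0007 0.5002] deg 28.7
84 shift cm [-2.2   7.18  0.3 ] turn [0.0023 0.0006 0.57  ] deg 32.7
```

View pics/c19.png

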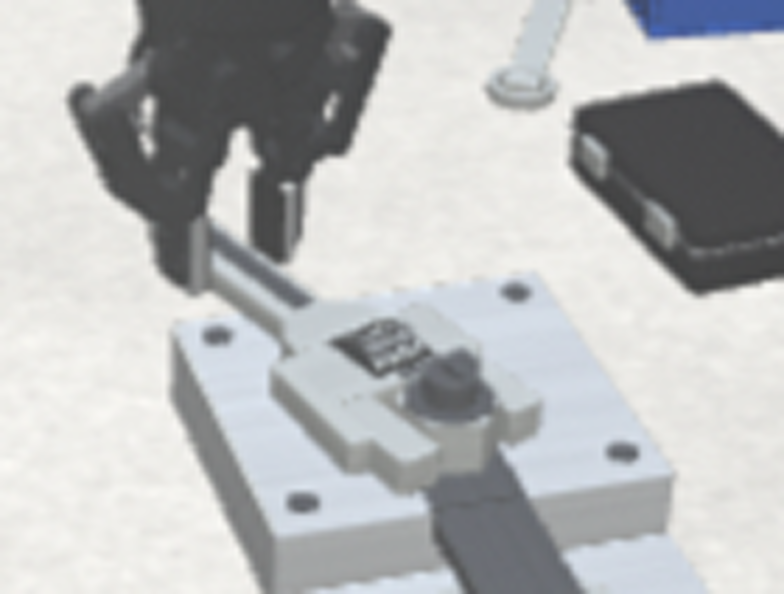

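View pics/wrist19.png

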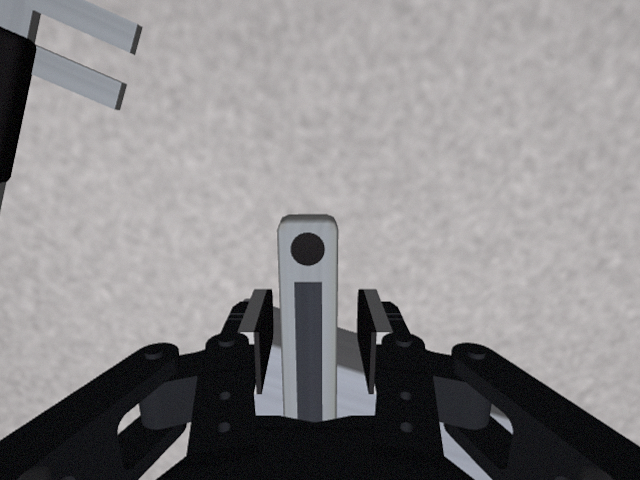

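```bash
python3 -m jog '[[[0.6,-0.03,0.5,0.2,0,0,0.04],[0.6,-0.11,1.0,0.2,0,0,0.081],[0.6,-0.2,1.7,0.2,0,0,0.134],[0.6,-0.3,2.4,0.2,0,0,0.186]]]'
python3 - <<'E'
from h import *
for n in ["side"]:
    im=bot.read_camera(n); t=cv2.convertScaleAbs(im[:,:,::-1],alpha=1.3)
    cv2.imwrite(f"pics/{n}20.png",t)
t=cv2.imread("pics/side20.png"); cv2.imwrite("pics/c20.png",cv2.resize(t[190:300,290:430],None,fx=5.6,fy=5.4,interpolation=cv2.INTER_CUBIC))
p,r,s=pose();print(p,np.degrees(yaws()),s["wrist_force"],s["width"])
arc([103,100,97,94,91,88,85,82],.135,.214)
E
```

```text
time: 20.52
tool_pos: [0.5806, -0.0025, 0.213]
tcp_rot: [-1.889, -2.505, 0.008]
wrist_force: [-8.6, -3.5, 7.4]
width: 0.398
[ 0.58150108 -0.00211141  0.21312132] 15.853020675894248 [-5.4648181  -0.53344814  2.56554385] 0.39926022133725975
103 shift cm [-0.05  0.86 -0.09] turn [-0.0047 -0.0003  0.0498] deg 2.9
100 shift cm [-0.11  1.57 -0.1 ] turn [-0.0048 -0.0002  0.1022] deg 5.9
97 shift cm [-0.2   2.27 -0.1 ] turn [-4.800e-03 -1.000e-04  1.545e-01] deg 8.9
94 shift cm [-0.32  2.96 -0.1 ] turn [-0.0048  0.      0.2069] deg 11.9
91 shift cm [-0.49  3.65 -0.11] turn [-4.800e-03  2.000e-04  2.592e-01] deg 14.9
88 shift cm [-0.69  4.33 -0.11] turn [-4.800e-03  3.000e-04  3.116e-01] deg 17.9
85 shift cm [-0.92  4.99 -0.11] turn [-0.0048  0.0004  0.364 ] deg 20.9
82 shift cm [-1.19  5.65 -0.12] turn [-0.0048  0.0005  0.4163] deg 23.9
```

View pics/c20.png

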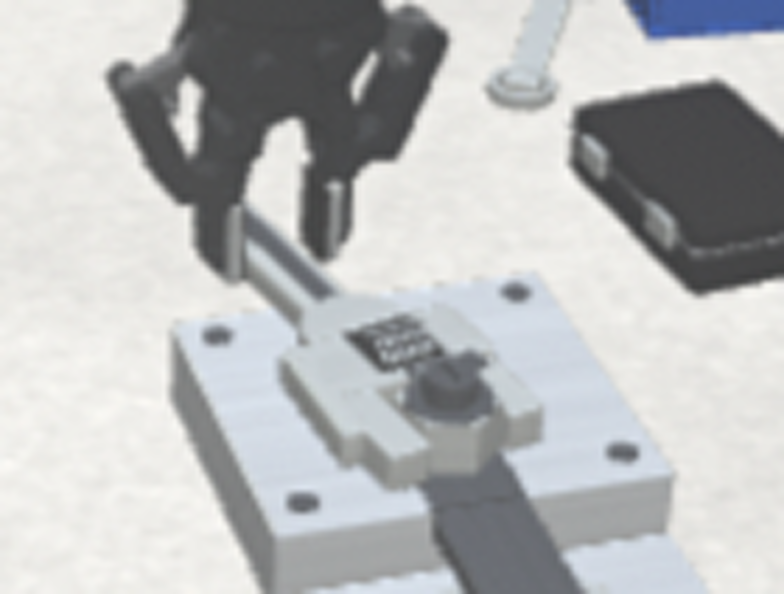

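```bash
python3 -m jog '[[[0.6,-0.05,0.86,-0.1,0,0,0.05],[0.6,-0.11,1.57,-0.1,0,0,0.102],[0.6,-0.2,2.27,-0.1,0,0,0.155],[0.6,-0.32,2.96,-0.1,0,0,0.207],[0.6,-0.49,3.65,-0.1,0,0,0.259],[0.6,-0.69,4.33,-0.1,0,0,0.312],[0.6,-0.92,4.99,-0.1,0,0,0.364]]]'
python3 - <<'E'
from h import *
for n in ["side"]:
    im=bot.read_camera(n); t=cv2.convertScaleAbs(im[:,:,::-1],alpha=1.3)
    cv2.imwrite(f"pics/{n}21.png",t)
t=cv2.imread("pics/side21.png"); cv2.imwrite("pics/c21.png",cv2.resize(t[190:300,290:430],None,fx=5.6,fy=5.4,interpolation=cv2.INTER_CUBIC))
p,r,s=pose();print(p,np.degrees(yaws()),s["wrist_force"],s["width"])
arc([83,81,79,77,75,73],.135,.215)
E
```

```text
time: 21.45
tool_pos: [0.6312, 0.0034, 0.2132]
tcp_rot: [-2.312, -2.121, 0.006]
wrist_force: [-6.1, 0.8, 1.9]
width: 0.4
[0.63225517 0.00335429 0.2133568 ] -5.027025353486662 [-2.69352298  1.06921173 -2.58276567] 0.3983751848679209
83 shift cm [-0.08  0.46 -0.17] turn [-0.0038 -0.0002  0.0344] deg 2.0
81 shift cm [-0.1   0.93 -0.17] turn [-0.0038 -0.0001  0.0693] deg 4.0
79 shift cm [-0.14  1.4  -0.17] turn [-3.800e-03 -1.000e-04  1.042e-01] deg 6.0
77 shift cm [-0.2   1.87 -0.17] turn [-0.0038 -0.      0.1392] deg 8.0
75 shift cm [-0.27  2.33 -0.17] turn [-0.0038  0.      0.1741] deg 10.0
73 shift cm [-0.36  2.79 -0.17] turn [-3.80e-03  1.00e-04  2.09e-01] deg 12.0
```

View pics/c21.png

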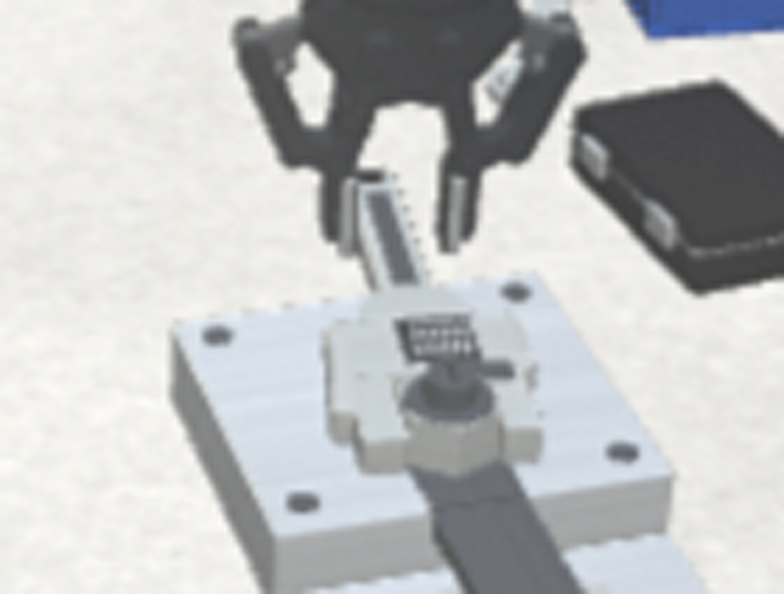

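```bash
python3 -m jog '[[[0.6,-0.08,0.46,-0.1,0,0,0.034],[0.6,-0.1,0.93,-0.1,0,0,0.069],[0.6,-0.14,1.4,-0.1,0,0,0.104],[0.6,-0.2,1.87,-0.1,0,0,0.139]]]'; python3 -m jog '[[[0.6,-0.02,0.24,0,0,0,0.0175],[0.6,-0.03,0.47,0,0,0,0.035]]]';  python3 - <<'E'
from h import *
p,r,s=pose();print(p,np.degrees(yaws()),s["wrist_force"],s["width"],s["time"])
arc([74,73,72,71],.135,.2145)
E
```

```text
time: 22.0
tool_pos: [0.6517, -0.0006, 0.2144]
tcp_rot: [-2.457, -1.957, 0.0]
wrist_force: [-2.9, 3.1, -2.2]
width: 0.398
time: 22.25
tool_pos: [0.6562, -0.0019, 0.2146]
tcp_rot: [-2.49, -1.915, -0.0]
wrist_force: [-2.8, 3.3, -1.4]
width: 0.398
[ 0.65615804 -0.0019038   0.21460794] -14.882693389267992 [-2.8473588   3.27064332 -1.41945773] 0.3983185197196031 22.25
74 shift cm [0.02 0.13 0.01] turn [-0.0001 -0.0002  0.0195] deg 1.1
73 shift cm [0.02 0.37 0.01] turn [-0.0001 -0.0002  0.037 ] deg 2.1
72 shift cm [0.01 0.6  0.01] turn [-0.0001 -0.0002  0.0544] deg 3.1
71 shift cm [-0.01  0.84  0.01] turn [-0.0001 -0.0002  0.0719] deg 4.1
```

```bash
python3 -m jog '[[[0.6,0.02,0.2,0,0,0,0.018],[0.6,0.02,0.37,0,0,0,0.037],[0.6,0.02,0.37,0,0,0,0.037]]]'; python3 -m jog '[[[0.6,0,0.2,0,0,0,0.01],[0.6,0,0.2,0,0,0,0.01]]]';  python3 - <<'E'
from h import *
for n in ["side","wrist"]:
    im=bot.read_camera(n); t=cv2.convertScaleAbs(im[:,:,::-1],alpha=1.3)
    cv2.imwrite(f"pics/{n}22.png",t)
t=cv2.imread("pics/side22.png"); cv2.imwrite("pics/c22.png",cv2.resize(t[190:300,290:430],None,fx=5.6,fy=5.4,interpolation=cv2.INTER_CUBIC))
p,r,s=pose();print(p,np.degrees(yaws()),s["wrist_force"],s["width"],s["time"])
E
```

```text
time: 22.62
tool_pos: [0.6589, -0.0029, 0.2145]
tcp_rot: [-2.524, -1.869, 0.004]
wrist_force: [-6.8, 1.7, 0.2]
width: 0.401
time: 22.88
tool_pos: [0.6603, -0.0033, 0.2144]
tcp_rot: [-2.532, -1.855, 0.006]
wrist_force: [-7.8, 2.1, 0.9]
width: 0.398
[ 0.66025309 -0.00332322  0.21442494] -17.5235270175096 [-8.59415522  2.19564357  1.10388933] 0.3971090013151087 22.975
```

View pics/c22.png

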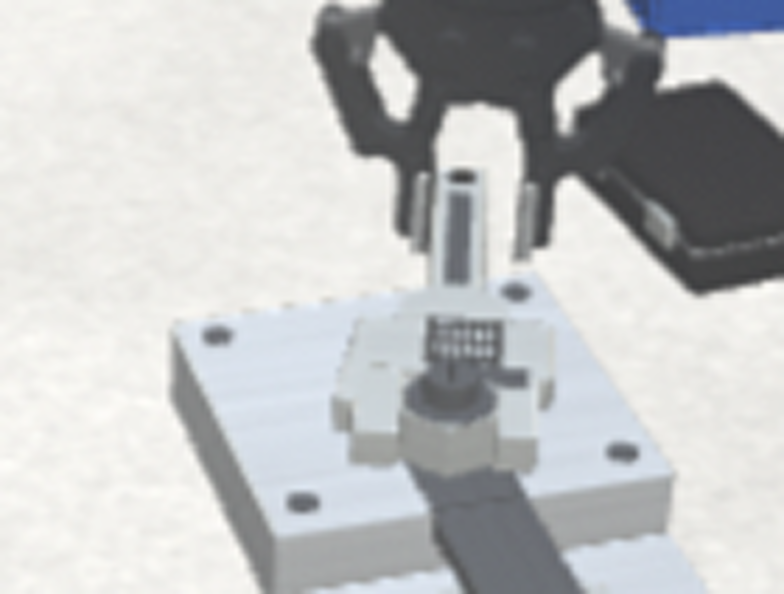

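View pics/wrist22.png

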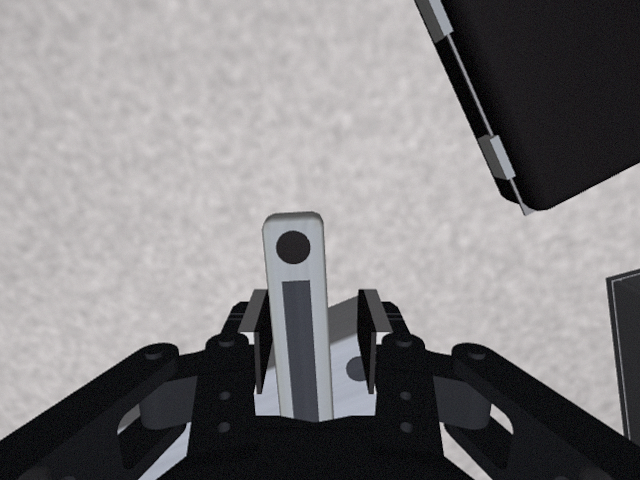

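```bash
python3 -m jog '[[[0.6,0,0.15,0,0,0,0],[0.6,0,0.15,0,0,0,0],[0.6,0,0.15,0,0,0,0]]]'; python3 -m jog '[[[0.6,0,0.15,0,0,0,0],[0.6,0,0.15,0,0,0,0],[0.6,0,0.15,0,0,0,0]]]'
```

```text
time: 23.35
tool_pos: [0.6614, -0.0037, 0.2144]
tcp_rot: [-2.531, -1.855, 0.007]
wrist_force: [-8.8, 2.4, 2.2]
width: 0.398
time: 23.72
tool_pos: [0.6628, -0.0041, 0.2144]
tcp_rot: [-2.531, -1.855, 0.007]
wrist_force: [-9.5, 2.3, 2.3]
width: 0.401
```

```bash
python3 -m jog '[[[0.6,0,0.15,0,0,0,0.01],[0.6,0,0.3,0,0,0,0.02],[0.6,0,0.3,0,0,0,0.02]]]'; python3 -m jog '[[[0.6,0,0.15,0,0,0,0.01],[0.6,-0.02,0.3,0,0,0,0.02],[0.6,-0.02,0.3,0,0,0,0.02]]]'
python3 - <<'E'
from h import *
p,r,s=pose();print(p,np.degrees(yaws()),s["wrist_force"],s["time"])
im=bot.read_camera("wrist"); cv2.imwrite("pics/wrist23.png",cv2.convertScaleAbs(im[:,:,::-1],alpha=1.3)); np.save("wrist23.npy",cam("wrist"),allow_pickle=True)
im=bot.read_camera("side"); t=cv2.convertScaleAbs(im[:,:,::-1],alpha=1.3); cv2.imwrite("pics/c23.png",cv2.resize(t[190:300,290:430],None,fx=5.6,fy=5.4,interpolation=cv2.INTER_CUBIC))
E
```

```text
time: 24.1
tool_pos: [0.6655, -0.0052, 0.2144]
tcp_rot: [-2.55, -1.83, 0.008]
wrist_force: [-10.2, 1.5, 3.2]
width: 0.403
time: 24.48
tool_pos: [0.6681, -0.0064, 0.2144]
tcp_rot: [-2.568, -1.804, 0.009]
wrist_force: [-10.8, 1.6, 3.8]
width: 0.401
[ 0.66813204 -0.00641046  0.2144154 ] -19.81424901228491 [-10.8075276    1.60247426   3.76565588] 24.475
```

View pics/wrist23.png

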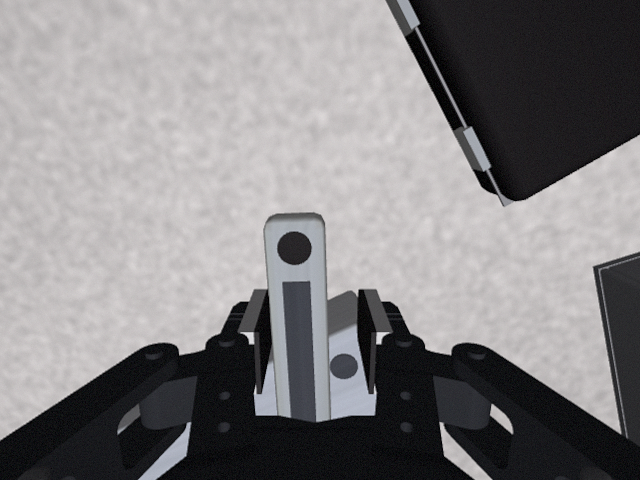

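View pics/c23.png

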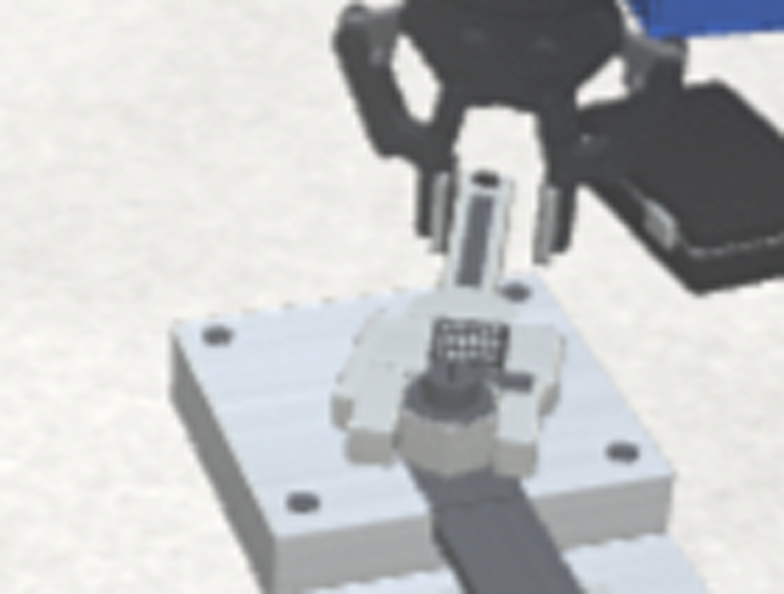

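```bash
python3 - <<'E'
from h import *
m=np.load("wrist23.npy",allow_pickle=True).item()
h=back(m,(294.5,248),.056); e1=back(m,(304,400),.056); e0=back(m,(295.5,290),.056)
print(h,e1); 
for a,b in [(h,e1),(h,e0),(h,np.r_[N,0])]: d=a[:2]-b[:2]; print(np.degrees(np.arctan2(d[1],d[0])))
E
python3 -m jog '[[[0.6,0,-0.3,0,0,0,0],[0.6,0,-0.6,0,0,0,0],[0.6,0,-0.6,0,0,0,0],[0.5,0,-0.6,-2,0,0,0],[0.4,1,-0.6,-6,0,0,0],[0.4,3,-0.6,-11,0,0,0],[0.4,3,-0.6,-14,0,0,0],[0.4,3,-0.6,-14,0,0,0],[0.4,3,-0.6,-14,0,0,0]]]'
python3 - <<'E'
from h import *
m=cam("wrist"); im=bot.read_camera("wrist"); cv2.imwrite("pics/wrist24.png",cv2.convertScaleAbs(im[:,:,::-1],alpha=1.3)); np.save("wrist24.npy",m,allow_pickle=True)
p,r,s=pose();print(p,np.degrees(yaws()),s["wrist_force"],s["time"])
print(proj(m,[.6203,-.1318,.062]))
im=bot.read_camera("side"); t=cv2.convertScaleAbs(im[:,:,::-1],alpha=1.3); cv2.imwrite("pics/c24.png",cv2.resize(t[190:300,290:430],None,fx=5.6,fy=5.4,interpolation=cv2.INTER_CUBIC))
E
```

```text
[0.67049035 0.02530368 0.056     ] [ 0.65202409 -0.03418956  0.056     ]
72.75604888355025
70.63709312853605
72.28273540831319
time: 25.7
tool_pos: [0.6744, 0.0239, 0.3549]
tcp_rot: [2.57, 1.806, 0.001]
wrist_force: [0.1, 0.3, -0.6]
width: 0.597
[0.67404615 0.02388429 0.35360303] -19.816217770750693 [-0.50897734 -0.72300421 -0.83295393] 25.75
[[317.53181584 428.05974265]]
```

View pics/wrist24.png

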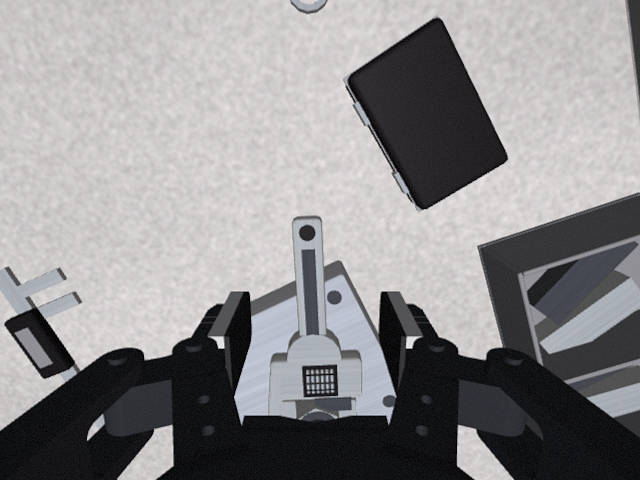

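View pics/c24.png

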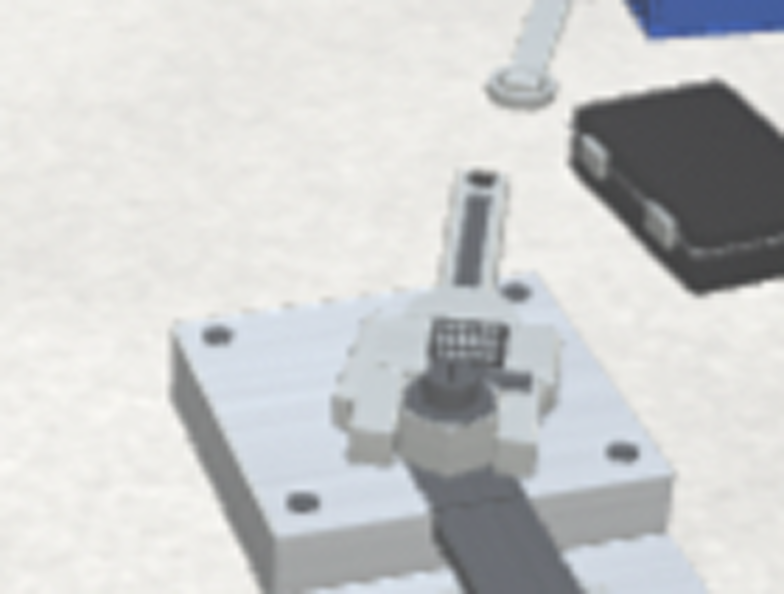

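```bash
python3 -m jog '[[[0.1,-4,0.3,0,0,0,0],[0,-9,0.3,0,0,0,0],[0,-11,0.3,0,0,0,0],[0,-11,0.3,0,0,0,0],[0,-11,0.3,0,0,0,0]]]'
python3 - <<'E'
from h import *
m=cam("wrist"); im=bot.read_camera("wrist"); t=cv2.convertScaleAbs(im[:,:,::-1],alpha=1.3); cv2.imwrite("pics/wrist25.png",t); np.save("wrist25.npy",m,allow_pickle=True)
p,r,s=pose();print(p,np.degrees(yaws()),s["wrist_force"],s["time"])
q=proj(m,[.6203,-.1318,.062])[0].astype(int); y0=q[1]-90;x0=q[0]-62;print(x0,y0)
cv2.imwrite("pics/c25.png",cv2.resize(t[y0:y0+125,x0:x0+125],None,fx=6,fy=6,interpolation=cv2.INTER_CUBIC)[:,:])
E
```

```text
time: 26.42
tool_pos: [0.6403, -0.0797, 0.3541]
tcp_rot: [-2.569, -1.806, -0.0]
wrist_force: [0.7, -0.3, 0.8]
width: 0.999
[ 0.64039812 -0.07940529  0.35426252] -19.755788309371443 [ 0.73850821 -0.32253164  0.26900869] 26.475
252 217
```

View pics/c25.png

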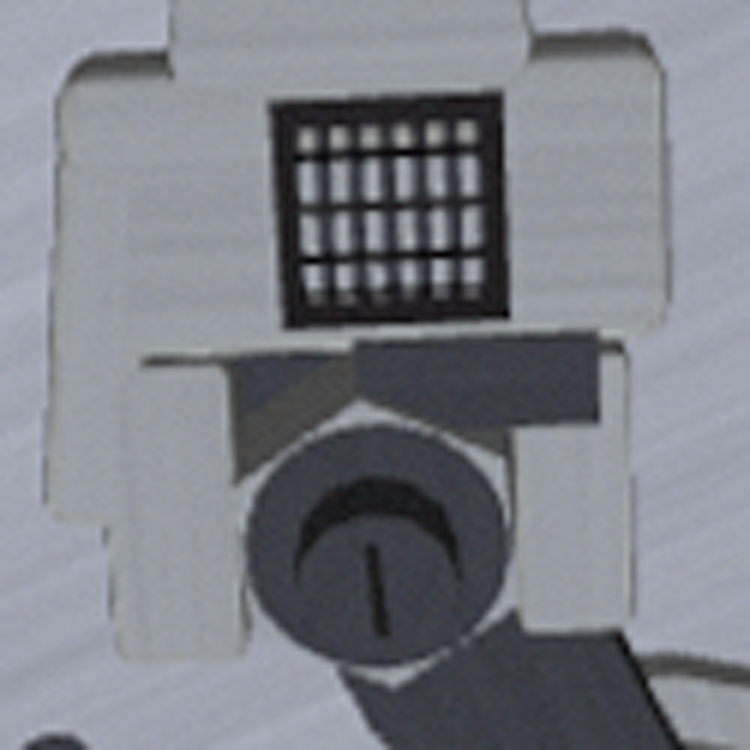

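Run:
```python
from h import *
from scipy.optimize import least_squares
m=np.load("wrist25.npy",allow_pickle=True).item()
a=lambda x,y:(252+x/6-.42,217+y/6-.42)
C={0:(390,690),3:(360,398),2:(236,486),4:(505,455)}  # k: corner x dir=0(front), going -60 each
P={k:back(m,a(*c),.062)[:2] for k,c in C.items()}
def model(v,k):
    th=v[2]-k*np.pi/3; return v[:2]+.0196*np.array([np.cos(th),np.sin(th)])
for ks in [(0,3),(0,2,3,4)]:
    o=least_squares(lambda v:np.concatenate([model(v,k)-P[k] for k in ks]),[.62,-.132,np.radians(-103)])
    print(o.x[:2],np.degrees(o.x[2]),(o.fun*1000).round(1))
d=back(m,a(372,548),.074)-back(m,a(383,632),.074);print("slot",np.degrees(np.arctan2(-d[1],-d[0])))
m2=np.load("w2.npy",allow_pickle=True).item(); b=lambda x,y:(263+x/6.5-.42,237+y/6.5-.42)
d=back(m2,b(334,292),.074)-back(m2,b(338,400),.074);print("slot before",np.degrees(np.arctan2(-d[1],-d[0])))
L=[]
def add(px,wx,wy,wz): L.append((*px,wx,wy,wz))
add(a(247,655),.018,None,.018); add(a(234,400),None,-.017,.018);add(a(247,620),None,-.017,.018)
add(a(120,658),.018,None,.018); add(a(575,630),.016,None,.018); add(a(392,210),-.042,.004,.025); add(a(190,357),-.023,None,.018)
x,r=fitwrench(m,L,.04,[.62,-.131,-1.8]); print(x,np.degrees(x[2]),r.round(1))
c,s=np.cos(x[2]),np.sin(x[2])
def loc(w): d=w[:2]-x[:2]; return np.array([c*d[0]+s*d[1],-s*d[0]+c*d[1]])
print("slide",loc(back(m,a(517,460),.058)),loc(back(m,a(522,610),.058)),"nut",loc(N))
```

```text
[ 0.62019727 -0.13183707] -104.47648732663583 [ 0.1  0.3 -0.1 -0.3]
[ 0.62046505 -0.13167276] -103.90910250289065 [ 0.5  0.4 -0.5  0.3  0.  -0.1 -0.  -0.6]
slot -103.03774023188366
slot before -63.98068858308095
[ 0.62088685 -0.13013257 -1.87245918] -107.28400844539735 [ 0.1  0.2 -0.  -0.1  0.4 -0.7 -0.2  0.3]
slide [-0.00727506  0.01791772] [0.01334434 0.01797678] nut [ 1.76649052e-03 -6.49386637e-05]
```

The nut has turned about 39.5° (roughly 0.69 rad) and sits at its stop. The wrench over-rotated about 3° on it, which fits the jaw easing to an opening of about 35 mm. I'll re-snug with one more worm stroke; tightening only drives the nut into its stop.

Run:
```python
from h import *
shift([.6390,-.0855,.247],down(np.radians(-17.3)))
```

```text
shift cm [-0.63  0.08 10.73] turn [-0.0004 -0.0006 -0.0429] deg 2.5
```

```bash
python3 -m jog '[[[1,-0.6,0.1,1,0,0,-0.043],[1,-0.6,0.1,3,0,0,-0.043],[1,-0.6,0.1,5,0,0,-0.043],[1,-0.6,0.1,6,0,0,-0.043],[1,-0.6,0.1,8,0,0,-0.043],[1,-0.6,0.1,10,0,0,-0.043],[1,-0.6,0.1,10.7,0,0,-0.043],[1,-0.6,0.1,10.7,0,0,-0.043],[1,-0.6,0.1,10.7,0,0,-0.043]]]' 40
python3 - <<'E'
from h import *
p,r,s=pose();print(p,np.degrees(yaws()),s["wrist_force"],s["width"])
shift([.6390,-.0855,.2375],down(np.radians(-17.3)))
E
```

```text
time: 27.6
tool_pos: [0.6394, -0.0866, 0.2483]
tcp_rot: [2.53, 1.86, 0.002]
wrist_force: [-0.4, -0.4, 0.6]
width: 0.003
[ 0.63942568 -0.08657691  0.24834327] -17.345037681374777 [-0.39126482 -0.43556954  0.58848269] 0.0027501759085708094
shift cm [ 0.09 -0.07  1.08] turn [ 0.0014 -0.0002 -0.0008] deg 0.1
```

```bash
python3 -m jog '[[[1,0.1,-0.05,0.6,0,0,0],[1,0.1,-0.05,1,0,0,0],[1,0.1,-0.05,1.1,0,0,0],[1,0.1,-0.05,1.15,0,0,0],[1,0.1,-0.05,1.15,0,0,0]]]'
```

```text
time: 28.22
tool_pos: [0.6391, -0.0852, 0.2381]
tcp_rot: [2.53, 1.861, 0.001]
wrist_force: [-3.9, 1.7, 8.8]
width: 0.001
```

```bash
python3 -m jog '[[[1,-0.2,0,0.04,0,0,0],[1,-0.4,0,0.04,0,0,0],[1,-0.6,0,0.04,0,0,0]]]'; python3 -m jog '[[[1,-0.2,0,0,0,0,0],[1,-0.4,0,0,0,0,0]]]'; python3 -m jog '[[[1,-0.2,0,0,0,0,0],[1,-0.3,0,0,0,0,0]]]'
```

```text
time: 28.6
tool_pos: [0.6382, -0.0895, 0.2382]
tcp_rot: [2.531, 1.861, 0.008]
wrist_force: [0.4, 6.0, 8.8]
width: 0.002
time: 28.85
tool_pos: [0.6374, -0.0937, 0.2383]
tcp_rot: [2.53, 1.86, 0.009]
wrist_force: [1.2, 6.0, 8.9]
width: 0.001
time: 29.1
tool_pos: [0.6366, -0.0967, 0.2383]
tcp_rot: [2.53, 1.859, 0.009]
wrist_force: [2.3, 5.3, 7.7]
width: 0.002
```

```bash
python3 -m jog '[[[1,0,0,-0.6,0,0,0],[0.6,1,0,-4,0,0,0],[0,3,0,-9,0,0,0],[0,3,0,-11.5,0,0,0],[0,3,0,-11.5,0,0,0],[0,3,0,-11.5,0,0,0],[0,3,0,-11.5,0,0,0]]]'
python3 - <<'E'
from h import *
m=cam("wrist"); im=bot.read_camera("wrist"); t=cv2.convertScaleAbs(im[:,:,::-1],alpha=1.3); cv2.imwrite("pics/wrist26.png",t); np.save("wrist26.npy",m,allow_pickle=True)
p,r,s=pose();print(p,np.degrees(yaws()),s["wrist_force"],s["time"])
q=proj(m,[.6203,-.1318,.062])[0].astype(int); y0=q[1]-90;x0=q[0]-62;print(x0,y0)
cv2.imwrite("pics/c26.png",cv2.resize(t[y0:y0+125,x0:x0+125],None,fx=6,fy=6,interpolation=cv2.INTER_CUBIC)[:,:])
im=bot.read_camera("side"); t=cv2.convertScaleAbs(im[:,:,::-1],alpha=1.2); cv2.imwrite("pics/side26.png",t)
E
```

```text
time: 29.98
tool_pos: [0.643, -0.0693, 0.3481]
tcp_rot: [-2.529, -1.859, 0.005]
wrist_force: [0.8, 0.8, -0.7]
width: 1.003
[ 0.64311235 -0.0693031   0.34826138] -17.357836817103234 [-0.32874524 -0.35432267  0.15088157] 30.025
251 233
```

View pics/c26.png

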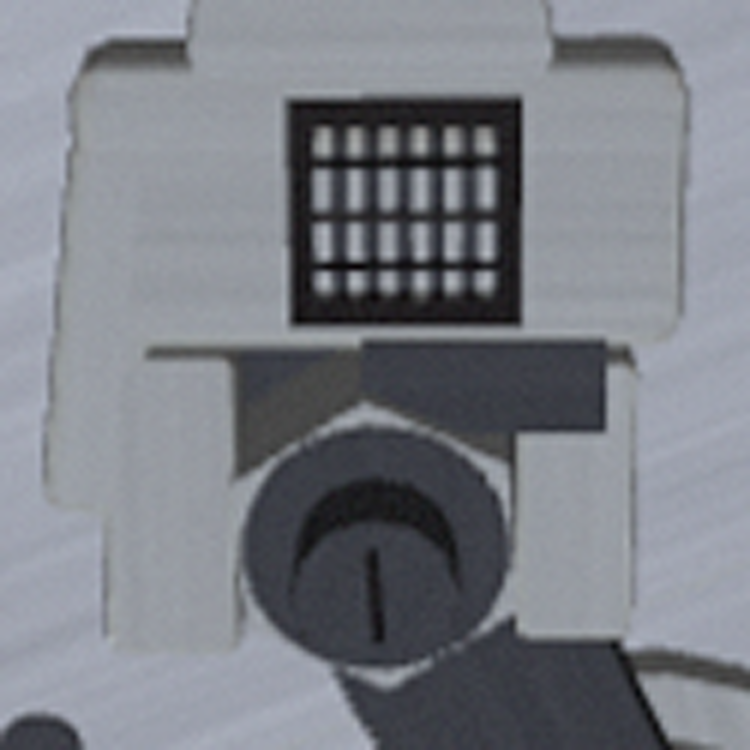

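View pics/side26.png

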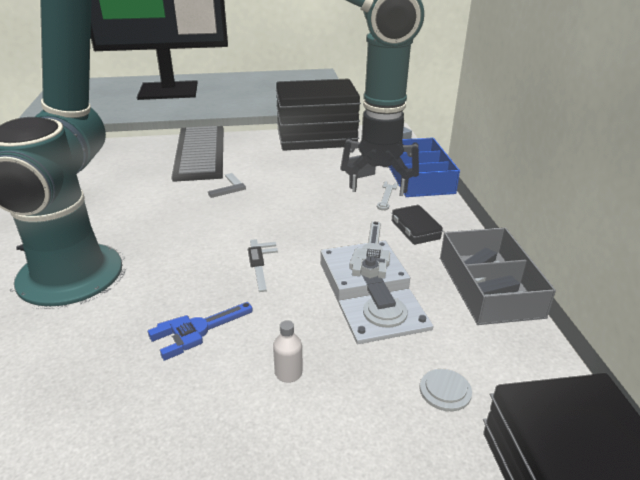

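Run:
```python
from h import *
from scipy.optimize import least_squares
m=np.load("wrist26.npy",allow_pickle=True).item()
a=lambda x,y:(251+x/6-.42,233+y/6-.42)
C={0:(388,690),3:(367,403),2:(235,482),4:(511,462)}
P={k:back(m,a(*c),.062)[:2] for k,c in C.items()}
def model(v,k):
    th=v[2]-k*np.pi/3; return v[:2]+.0196*np.array([np.cos(th),np.sin(th)])
for ks in [(0,3),(0,2,3,4)]:
    o=least_squares(lambda v:np.concatenate([model(v,k)-P[k] for k in ks]),[.62,-.132,np.radians(-103)])
    print(o.x[:2],np.degrees(o.x[2]),(o.fun*1000).round(1))
d=back(m,a(373,550),.074)-back(m,a(379,640),.074);print("slot",np.degrees(np.arctan2(-d[1],-d[0])))
L=[]
def add(px,wx,wy,wz): L.append((*px,wx,wy,wz))
add(a(240,645),.018,None,.018); add(a(233,400),None,-.017,.018);add(a(240,620),None,-.017,.018)
add(a(108,645),.018,None,.018); add(a(575,638),.016,None,.018); add(a(405,210),-.042,.004,.025); add(a(190,353),-.023,None,.018)
x,r=fitwrench(m,L,.04,[.62,-.131,-1.8]); print(x,np.degrees(x[2]),r.round(1))
c,s=np.cos(x[2]),np.sin(x[2])
def loc(w): d=w[:2]-x[:2]; return np.array([c*d[0]+s*d[1],-s*d[0]+c*d[1]])
print("slide",loc(back(m,a(517,460),.058)),loc(back(m,a(516,615),.058)),"nut",loc(N))
```

```text
[ 0.62054876 -0.13210813] -103.65630936133117 [-0. -0.  0.  0.]
[ 0.62069281 -0.13182522] -103.31901554971682 [ 0.2  0.2 -0.2 -0.1  0.   0.3 -0.1 -0.5]
slot -104.02365209563953
[ 0.62062504 -0.12985568 -1.87249343] -107.2859706510984 [-0.3 -0.1  0.2 -0.2  0.7 -1.1 -0.1  0.9]
slide [-0.00788507  0.01776609] [0.01347569 0.01793898] nut [0.00195309 0.00026738]
```

Run:
```python
from h import *
p,r,s=pose();print(p,s["wrist_force"],s["time"])
bot.finish_job()
```

```text
[ 0.64327066 -0.06928794  0.34862668] [ 0.0189503   0.49693908 -0.27025551] 30.075
the job is handed in; nothing more can be done
```

I handed the job in at 30.1 s: the wrench is flat on the deck round the nut, and the nut is at its stop. No verdict was reported.

**What I did:** I set the bare-steel wrench on the deck with its jaws open about 41 mm round the nut and let go. Three worm strokes closed the jaw until the finger slipped, at an opening of about 34.3 mm. I then pushed the handle round clockwise with the fingers straddling it, and made one more worm stroke at the end to re-tighten the jaw.

**Last checks, from the wrist camera:**
- **Nut:** it turned about 39.5° (0.68–0.70 rad) from a start near 0.02. That matches the 0.70 stop, though the push force rose only gradually, to about 11 N, with no sharp jump at the stop.
- **Wrench:** wrench_jaw is about 2 mm from the nut's axis. I judged the wrench flat from how it rests in the pictures and did not measure its tilt.
- **Bystanders:** they look unmoved in the side picture; I did not measure them.
- **Robot:** the gripper is clear of everything and the wrist force is near zero.

**Not as clean as I wanted:** after the push, the wrench sat about 3° further round than the nut, with the jaw open about 35 mm. The last worm stroke, pressed lightly at about 9 N, hardly changed that: the final opening is about 34.8 mm. That is inside the 2 mm tolerance but a little looser than before the turn.

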